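# Reload the amplifier test tray

### The arm

A 7-joint arm with a two-finger parallel gripper is mounted at the origin on the work surface. World frame = base frame: x ahead of the robot, y to its left, z up, the work surface at z = 0. Lengths are in m, angles in rad, forces in N, time in s.
With the tool pointing down it reaches from about 0.4 to 0.85 m from the base axis. Payload 4.5 kg.
Tool frame: the origin (TCP) lies between the finger pads; the fingertips stand r.tip_reach ahead of it and the grasp point (between the pads) lies 3 mm ahead of it (r.tip_reach is the distance from the TCP to the fingertips, in m); z points along the fingers, y is the line along which they close (so a half turn about z gives the same grasp; the last joint's range is limited). The gripper opens to 88 mm and grips with 3 to 60 N. Pads are 18 mm wide; open, the fingers measure 123 mm over their backs; the gripper's body (75 mm by 187 mm) begins 45 mm behind the grasp point.
Start: joints at [1.155, 0.689, -0.195, 1.565, 0.157, 0.902, -0.215], TCP at [0.272, -0.563, 0.261] pointing down, gripper open.
Joint ranges: [-3.01, 3.01], [-0.46, 2.08], [-1.47, 1.51], [0.13, 2.56], [-1, 4.14], [0.04, 2.09], [-2.66, 2.66]. Speed limits (rad/s): [2.57, 2.57, 3.14, 3.14, 3.14, 3.14, 3.14].

### API

Orientations are given as a unit quaternion [x, y, z, w].
In Python, from plant import r gives the robot as it stands.
- The arm moves only by the tool step_arm, never from a script. Its argument "motion" is a list of rows, each an object with "dp": the shift along the tool's x, y, z in mm, a list of three; "twist": the turn, a rotation vector about the tool's x, y, z in rad, a list of three; "hand": the opening, from -1 (shut) to 1 (fully open). In form: [{"dp": [dx, dy, dz], "twist": [rx, ry, rz], "hand": hand}, ...]. A call has 1 to 5 rows; each row is the pose to reach, as a shift and turn from the pose commanded when the call began, along the tool's axes at that moment; what a row does not reach only later rows make up. A row lasts 1/8 s, in which the tool goes at most 62.5 mm and 10.7 degrees, less where a joint would pass 70% of its speed; a pose out of reach is approached as far as the arm can. A call with a gripper value outside its range is refused whole. The fingers move at their own pace and stop on an object; "force" is the grip in N (left out, the last holds). Time passes only in rows, so rows that repeat a pose let the fingers close. It gives the time, the measured TCP pose, the force, the opening and the grip force at its end, in the units of the state.
- r.get_state(): the state, without advancing time (a new reading comes with each control period).
- r.snapshot(name): name is "scene" or "top"; returns a dict with "pixels" (420x560x3 uint8, red, green, blue), "depth" (420x560 float32, m along the optical axis (not along the pixel's ray), 0 where there is no reading), "fx", "fy", "cx", "cy" (pixels), "xyz" and "orientation" of the camera in the world. Camera axes: x right, y down, z forward; pixel columns grow to the right and rows downward; lengths in m; the calibration is good to about 2 mm. A picture is of the moment at which its call begins.
- r.finish_job(): hands the job in; it is judged then, once.
Trained networks look in the newest picture that a camera, given by its name, has taken for a name from the list of things; names that differ only in an ending like _2 or _b are one class to them, and where a whole thing is asked for, a point or a joint stands for the part that bears it (a point fixed in the world has none). Each returns a list of dicts, best first, with "score" (0 to 1); they miss things now and then, are a little off and sometimes report something else, mostly with a low value. They report only what shows in the picture. A call takes as long as a camera call. They do not tell look-alikes from the thing itself.
- r.search_frame(camera, thing): "at" ([x, y, z] in m, in the coordinates of the camera as it stood for that picture, good to about 4 mm: the middle of the surface that is visible of it).
The state is a dict: "clock": time; "q": joint angles; "qd": joint speeds; "joint_torque": joint torques, N m; "tool_pos": TCP position; "eef_rot": TCP orientation; "contact_force": force on the tool from outside, world axes, zero at the start; "moment": the same for the moment, N m; "opening": opening from 0.0 (shut) to 1.0 (fully open); "finger_force": force on a finger pad.
Only numpy, scipy, OpenCV 4.12 (cv2) and the standard library are available. Lean on these libraries where they do the work, as an engineer would, in place of code of your own. Each camera call takes 0.05 s, during which the arm holds its last target. There are 200 camera calls.

### The job

Turn the test supply's dial fully anticlockwise to off before anything goes into or comes out of the grey test tray. Then put the burnt brown board from the tray into the blue tub, and lay every green board, including the one already in the tray the wrong way round, flat in a lane of its own with its white connector towards the copper strip. When all of them lie right and with the dial still off until then, turn the dial fully clockwise to its stop; leave everything else on the bench as it is.

Things in the scene. Friction and masses are not known exactly. Their poses are not given: they have to be found in the camera images.
- tray: grey test tray, fixed, 134 x 324 mm; origin: centre of its underside. Floor 5 mm up. Five lanes along its x, 112 mm long (x -56 to 56 mm), 60 mm wide, centred on y = -128, -64, 0, 64, 128 mm; ribs and end walls stand 8 mm above the floor. Copper strip along its +x end (x 56 to 67 mm, top 14 mm up).
- dead: brown burnt board, in a tray lane at the start. 104 x 52 x 9 mm, 0.12 kg; origin: centre of underside, z up out of the component side, +x to the white connector bar (x 42 to 52 mm, top 20 mm up). Grip its square heat sink, 32 x 32 mm, in the middle, 9 to 39 mm above the underside, across either pair of faces; all else is under 20 mm high, at corners or ends.
- g0: green board, at the start in a tray lane the wrong way round. 104 x 52 x 9 mm, 0.12 kg; origin: centre of underside, z up out of the component side, +x to the white connector bar (x 42 to 52 mm, top 20 mm up). Grip its square heat sink, 32 x 32 mm, in the middle, 9 to 39 mm above the underside, across either pair of faces; all else is under 20 mm high, at corners or ends.
- g1: green board, at the start on the bench, right side up (may be absent). 104 x 52 x 9 mm, 0.12 kg; origin: centre of underside, z up out of the component side, +x to the white connector bar (x 42 to 52 mm, top 20 mm up). Grip its square heat sink, 32 x 32 mm, in the middle, 9 to 39 mm above the underside, across either pair of faces; all else is under 20 mm high, at corners or ends.
- g2: green board, at the start on the bench, right side up (may be absent). 104 x 52 x 9 mm, 0.12 kg; origin: centre of underside, z up out of the component side, +x to the white connector bar (x 42 to 52 mm, top 20 mm up). Grip its square heat sink, 32 x 32 mm, in the middle, 9 to 39 mm above the underside, across either pair of faces; all else is under 20 mm high, at corners or ends.
- g3: green board, at the start on the bench, right side up (may be absent). 104 x 52 x 9 mm, 0.12 kg; origin: centre of underside, z up out of the component side, +x to the white connector bar (x 42 to 52 mm, top 20 mm up). Grip its square heat sink, 32 x 32 mm, in the middle, 9 to 39 mm above the underside, across either pair of faces; all else is under 20 mm high, at corners or ends.
- g4: green board, at the start on the bench, right side up (may be absent). 104 x 52 x 9 mm, 0.12 kg; origin: centre of underside, z up out of the component side, +x to the white connector bar (x 42 to 52 mm, top 20 mm up). Grip its square heat sink, 32 x 32 mm, in the middle, 9 to 39 mm above the underside, across either pair of faces; all else is under 20 mm high, at corners or ends.
- g0_conn (a point): point on g0 at the foot of its white connector: 47 mm from g0's origin along its +x, 9 mm above the underside
- g1_conn (a point): point on g1 at the foot of its white connector: 47 mm from g1's origin along its +x, 9 mm above the underside
- g2_conn (a point): point on g2 at the foot of its white connector: 47 mm from g2's origin along its +x, 9 mm above the underside
- g3_conn (a point): point on g3 at the foot of its white connector: 47 mm from g3's origin along its +x, 9 mm above the underside
- g4_conn (a point): point on g4 at the foot of its white connector: 47 mm from g4's origin along its +x, 9 mm above the underside
- tub: blue round scrap tub, fixed, empty, open at the top, 60 mm high, inner radius 81 mm at the floor and 91 mm at the rim, floor 5 mm above the bench. Origin: centre of its underside.
- supply: grey test supply, fixed, 150 x 130 mm, 45 mm high, with the dial on top, 15 mm from the centre along its -x; low red and black terminals and a display at its +x edge. Origin: centre of its underside.
- dial (a joint): angle of the supply's dial in rad: 0 = fully anticlockwise (off, end stop), 2.0 = fully clockwise seen from above (on, end stop). It turns lightly (about 0.04 N m of friction), and stays where it is left.
- dial_grip (a point): grip point of the dial, on its upright axis, 82 mm above the bench; turns with the dial. The grip is an upright black bar 49 mm long along this frame's x and 14 mm thick along its y; its top is 7 mm above this point, and it stands on a disc of radius 26 mm whose top is 23 mm below this point.
- kitbox: bystander: small orange parts box, 75 x 50 mm, 22 mm high, among the boards; origin at the centre of its underside
- flux: bystander: small jar, 42 mm across, 55 mm high; origin at the centre of its underside
- driver: bystander: red-handled screwdriver 170 mm long, lying along its x; origin on the bench under its middle
There are look-alikes about, which are no part of the job. What is shaped like the dead but pink or purple is not meant. What is shaped like the g2 but red is not meant.

How it is judged:
By the outcome, as a careful person would: the job done as asked, in the order asked, and still so for the second after the job is handed in, with the robot touching nothing.
Of g1, g2, g3, g4 only 3 to 4 are there at a start; the rules pass over those that are not, and their reading is None.
At some moment in a run one of g1, g2, g3, g4 may be knocked a few centimetres aside while the robot is not near it.
Once in a run the grip may slacken for a moment while it holds something.
It also fails if it takes over 200 s, if anything falls off the work surface, if the arm or the gripper's body presses on something with over 40 N, if the wrist force passes 120 N, or if a joint passes its speed limit or range.

## Working session

There is one attempt and no reset: what is moved stays moved. The work goes in short steps, Python scripts to look and compute and a tool call to move; the robot and the scene stay as the last step left them, time stands still between calls to the robot, and variables do not carry over. Pictures are saved under pics/ and viewed, at most 14 in all, crops included, and the job is handed in when it is done.

Besides the shell and the picture viewer there is one more tool, called after "Emit:" by a JSON object that holds its "fn" and its "kwargs". step_arm: Moves the arm, as the interface text tells. Its arguments: {"type":"object","properties":{"motion":{"type":"array"},"force":{"type":"number"}},"required":["motion"]}

```bash
ls; mkdir -p pics
cat > h.py <<'E'
from plant import r
import numpy as np, cv2
from scipy.spatial.transform import Rotation as R
def snap(n,f=None):
    s=r.snapshot(n)
    if f: cv2.imwrite('pics/'+f,s['pixels'][:,:,::-1])
    return s
def cloud(s):
    d=s['depth'];h,w=d.shape;u,v=np.meshgrid(np.arange(w),np.arange(h))
    P=np.stack([(u-s['cx'])/s['fx']*d,(v-s['cy'])/s['fy']*d,d],-1)
    return P@R.from_quat(s['orientation']).as_matrix().T+np.array(s['xyz'])
E
python3 - <<'E'
from h import *
for n in('top','scene'):
    s=snap(n,n+'0.png');print(n,s['xyz'],s['orientation'],s['fx'],s['cx'],s['cy'])
    np.savez('pics/'+n+'0.npz',rgb=s['pixels'],xyz=cloud(s))
    for t in('tray','dead','g0','g1','tub','supply','dial_grip','kitbox','flux','driver'):
        M=R.from_quat(s['orientation']).as_matrix()
        print(t,[(np.round(M@d['at']+s['xyz'],3).tolist(),round(d['score'],2)) for d in r.search_frame(n,t)][:7])
print(r.get_state(), r.tip_reach)
E
```

```text
pics
top [ 0.36642231 -0.00526732  1.35075251] [-0.7029555   0.70924776 -0.03497582  0.0399734 ] 427.0776724857135 279.0655455347575 207.6247379293511
tray [([0.645, 0.03, 0.005], 0.69)]
dead [([0.338, 0.244, 0.008], 0.95), ([0.648, -0.034, 0.013], 0.93), ([0.299, -0.207, 0.009], 0.61)]
g0 [([0.454, -0.124, 0.004], 0.91), ([0.455, -0.247, 0.013], 0.89), ([0.466, 0.246, 0.008], 0.83), ([0.627, 0.152, 0.01], 0.78), ([0.446, 0.127, 0.006], 0.73), ([0.333, 0.437, 0.011], 0.57)]
g1 [([0.454, -0.124, 0.004], 0.91), ([0.455, -0.247, 0.013], 0.89), ([0.466, 0.246, 0.008], 0.83), ([0.627, 0.152, 0.01], 0.78), ([0.446, 0.127, 0.006], 0.73), ([0.333, 0.437, 0.011], 0.57)]
tub [([0.574, -0.438, 0.004], 0.81), ([0.447, 0.12, 0.011], 0.65)]
supply [([0.532, 0.4, 0.046], 0.56)]
dial_grip [([0.515, 0.405, 0.061], 0.67), ([0.456, -0.247, 0.014], 0.3)]
kitbox [([0.448, -0.009, 0.025], 0.84), ([0.448, 0.125, 0.008], 0.7)]
flux [([0.647, 0.031, 0.005], 0.62), ([0.693, 0.276, 0.054], 0.49), ([0.449, 0.125, 0.009], 0.21)]
driver [([0.699, -0.261, 0.022], 0.64), ([0.626, 0.155, 0.013], 0.43)]
scene [0.9385
[... 1078 characters left out ...]
1, 'q': array([ 1.15478409,  0.68909945, -0.19459843,  1.56527207,  0.15730177,
        0.90251131, -0.21511193]), 'qd': array([-0.00148265, -0.00094178,  0.00068312,  0.00091923, -0.00058573,
        0.00018587,  0.00050589]), 'joint_torque': array([ 2.64981809e-04, -5.27494025e+01, -1.26707967e+00, -1.53740376e+01,
       -5.19086968e-02, -8.02163413e-04, -1.70769920e-05]), 'tool_pos': array([ 0.27178354, -0.56284916,  0.26075048]), 'eef_rot': array([9.74814279e-01, 2.23018204e-01, 1.52638866e-05, 4.41756237e-05]), 'contact_force': array([-0.11251894, -0.50837419,  0.33175906]), 'moment': array([0.08056916, 0.00618575, 0.01626672]), 'finger_force': 0.0, 'opening': 1.0007781102296145} 0.022
```

View pics/top0.png

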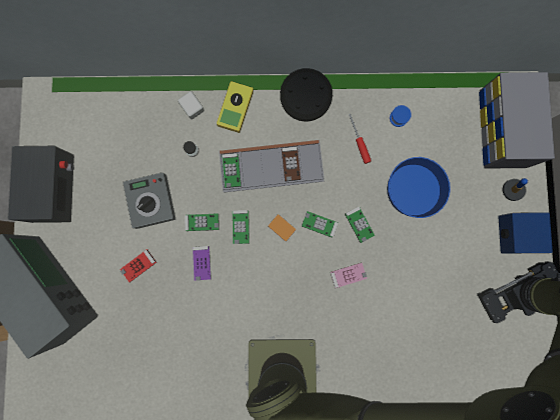

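View pics/scene0.png

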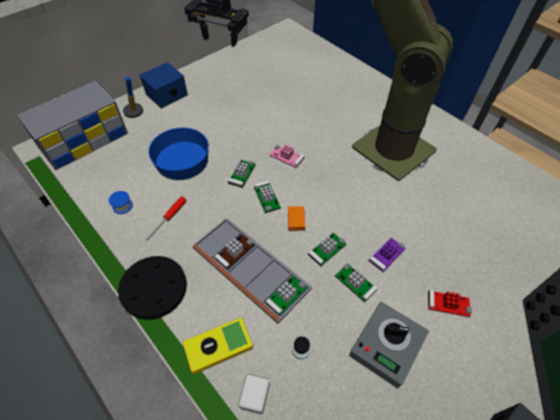

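```bash
cat >> h.py <<'E'
def blobs(X,rgb,zlo,zhi,box=(.25,.85,-.6,.6),amin=15):
    m=(X[...,2]>zlo)&(X[...,2]<zhi)&(X[...,0]>box[0])&(X[...,0]<box[1])&(X[...,1]>box[2])&(X[...,1]<box[3])
    n,L=cv2.connectedComponents(m.astype(np.uint8),connectivity=4)
    out=[]
    for i in range(1,n):
        k=L==i
        if k.sum()<amin: continue
        p=X[k];v,u=np.nonzero(k)
        rc=cv2.minAreaRect((p[:,:2]*1000).astype(np.float32))
        out.append((k.sum(),round(u.mean()),round(v.mean()),np.round(p.mean(0),4).tolist(),np.round(rc[0],0),np.round(rc[1],0),round(rc[2]),rgb[k].mean(0).astype(int)))
    return out
E
python3 - <<'E'
from h import *
for n in('top','scene'):
    d=np.load(f'pics/{n}0.npz');X=d['xyz'];rgb=d['rgb']
    print(n);
    b=X[(abs(X[...,2])<.012)&(abs(X[...,0]-.35)<.05)&(abs(X[...,1])<.2)]
    A=np.c_[b[:,:2],np.ones(len(b))];c=np.linalg.lstsq(A,b[:,2],rcond=None)[0];print('plane',c,(b[:,2]-A@c).std())
    for o in blobs(X,rgb,.028,.056):print('sink',*o)
    for o in blobs(X,rgb,.056,.12):print('hi',*o)
    for o in blobs(X,rgb,-.03,.12,(-.2,.2,-.2,.2),200)[:0]:print('base',*o)
d=np.load('pics/top0.npz');X=d['xyz']
print(np.round(X[345,240:325:6],3).tolist());print(np.round(X[275:330:5,510],3).tolist()); print(np.round(X[300,470:550:6],3).tolist())
E
```

```text
top
plane [-0.00750639 -0.00163409  0.0022892 ] 0.0029225685621523216
sink 729 307 108 [0.8233, -0.0865, 0.036] [819. -87.] [156.  61.] 90 [33 34 33]
sink 250 191 107 [0.8295, 0.2791, 0.0385] [838. 281.] [61. 56.] 33 [154 156 154]
sink 474 232 114 [0.8072, 0.1504, 0.0314] [810. 151.] [77. 95.] 71 [121 139  75]
sink 284 402 114 [0.8005, -0.3865, 0.0374] [ 800. -386.] [59. 59.] 64 [ 47  85 152]
sink 101 190 148 [0.6957, 0.2784, 0.0492] [697. 280.] [36. 36.] 74 [64 66 64]
sink 29 288 163 [0.6469, -0.0243, 0.0413] [648. -25.] [32.  8.] 7 [121 122 124]
sink 29 291 162 [0.6496, -0.0359, 0.0406] [649. -36.] [32.  7.] 6 [122 123 125]
sink 26 295 162 [0.6491, -0.048, 0.041] [649. -48.] [ 7. 30.] 89 [114 113 114]
sink 391 434 180 [0.5875, -0.4759, 0.0425] [ 578. -452.] [181. 129.] 25 [25 41 75]
sink 88 231 168 [0.631, 0.1518, 0.0405] [629. 153.] [33. 32.] 7 [114 118 117]
sink 1834 148 199 [0.5348, 0.4066, 0.045] [535. 409.] [151. 131.] 13 [94 99 98]
sink 17 388 190 [0.5585, -0.3342, 0.0441] [ 560. -335.] [40.  6.] 4 [ 35  60 113]
sink 29 200 217 [0.4791, 0.2475, 0.0379] [479. 247.] [31.  7.] 9
[... 3157 characters left out ...]
], [0.088, -0.075, 0.014], [0.087, -0.093, 0.013], [0.084, -0.113, -0.003], [0.084, -0.131, -0.0]]
[[0.292, -0.717, -0.006], [0.277, -0.715, -0.004], [0.286, -0.547, 0.315], [0.278, -0.526, 0.354], [0.267, -0.521, 0.362], [0.254, -0.529, 0.346], [0.243, -0.529, 0.345], [0.232, -0.528, 0.345], [0.171, -0.704, 0.003], [0.155, -0.706, -0.002], [0.141, -0.701, 0.006]]
[[0.216, -0.587, -0.003], [0.217, -0.603, 0.003], [0.254, -0.469, 0.336], [0.255, -0.479, 0.344], [0.255, -0.492, 0.346], [0.253, -0.515, 0.327], [0.254, -0.522, 0.342], [0.256, -0.527, 0.357], [0.259, -0.525, 0.387], [0.26, -0.53, 0.402], [0.263, -0.529, 0.427], [0.266, -0.528, 0.451], [0.268, -0.529, 0.47], [0.27, -0.528, 0.491]]
```

```bash
cat >> h.py <<'E'
def boards(X,rgb):
    hsv=cv2.cvtColor(rgb,cv2.COLOR_RGB2HSV).astype(int)
    ins=(X[...,0]>.25)&(X[...,0]<.72)&(X[...,1]>-.36)&(X[...,1]<.36)
    g=ins&(hsv[...,0]>45)&(hsv[...,0]<85)&(hsv[...,1]>100)
    br=ins&((hsv[...,0]<14)|(hsv[...,0]>172))&(hsv[...,1]>85)&(hsv[...,2]<130)&(X[...,0]<.69)&(X[...,0]>.58)
    res=[]
    for nm,m in(('green',g),('brown',br)):
        mm=cv2.morphologyEx(m.astype(np.uint8),cv2.MORPH_CLOSE,np.ones((5,5)))
        n,L=cv2.connectedComponents(mm)
        for i in range(1,n):
            k=(L==i)
            if k.sum()<150: continue
            c=np.median(X[k],0)
            near=np.hypot(X[...,0]-c[0],X[...,1]-c[1])<.055
            sk=near&(X[...,2]>.027)&(X[...,2]<.056)
            w=np.hypot(X[...,0]-c[0],X[...,1]-c[1])<.062
            # connector: white, low
            p=X[sk];rc=cv2.minAreaRect((p[:,:2]*1000).astype(np.float32))
            s=np.array(rc[0])/1000
            dd=np.hypot(X[...,0]-s[0],X[...,1]-s[1])
            w=(dd>.032)&(dd<.062)&(hsv[...,1]<60)&(hsv[...,2]>150)&(X[...,2]>.009)&(X[...,2]<.033)
            u,v=np.nonzero(k)[::-1]
            wc=np.median(X[w],0)[:2] if w.sum() else np.zeros(2)
            res.append((nm,round(u.mean()),round(v.mean()),np.round(s*1000,1),np.round(rc[1],0),round(rc[2],1),'sinkz',round(np.median(p[:,2]),3),'conn',np.round(wc*1000),w.sum(),'yaw',round(np.degrees(np.arctan2(*(wc-s)[::-1])),1),'d',round(np.hypot(*(wc-s))*1000)))
    return res
E
python3 - <<'E'
from h import *
for n in('top','scene'):
    d=np.load(f'pics/{n}0.npz');X=d['xyz'];rgb=d['rgb']
    print(n)
    for o in boards(X,rgb):print(*o)
    hsv=cv2.cvtColor(rgb,cv2.COLOR_RGB2HSV).astype(int)
    # dial bar
    k=(X[...,2]>.079)&(X[...,2]<.1)&(np.hypot(X[...,0]-.519,X[...,1]-.408)<.04)
    p=X[k];print('bar',k.sum(),cv2.minAreaRect((p[:,:2]*1000).astype(np.float32)),p.mean(0))
    # tub
    k=(X[...,2]>.054)&(X[...,2]<.07)&(np.hypot(X[...,0]-.567,X[...,1]+.43)<.13)
    p=X[k];A=np.c_[2*p[:,:2],np.ones(len(p))];c=np.linalg.lstsq(A,(p[:,:2]**2).sum(1),rcond=None)[0];print('tub',c[:2],np.sqrt(c[2]+c[:2]@c[:2]))
    # tray strip (copper)
    ins=(X[...,0]>.66)&(X[...,0]<.75)&(X[...,1]>-.16)&(X[...,1]<.22)&(X[...,2]<.03)
    k=ins&((hsv[...,0]<18)|(hsv[...,0]>172))&(hsv[...,1]>60)
    p=X[k];print('strip',k.sum(),cv2.minAreaRect((p[:,:2]*1000).astype(np.float32)),np.median(p,0))
    k=(X[...,0]>.55)&(X[...,0]<.75)&(X[...,1]>-.17)&(X[...,1]<.24)&(X[...,2]>.0085)&(X[...,2]<.06)
    k&=np.hypot(X[...,0]-.697,X[...,1]-.281)>.045
    k=cv2.morphologyEx(k.astype(np.uint8),cv2.MORPH_OPEN,np.ones((2,2)))>0
    nn,L,st,_=cv2.connectedComponentsWithStats(k.astype(np.uint8));j=1+st[1:,4].argmax();p=X[L==j]
    print('tray',cv2.minAreaRect((p[:,:2]*1000).astype(np.float32)))
E
python3 -c "
import cv2
a=cv2.imread('pics/scene0.png')[180:380,150:450];b=cv2.imread('pics/top0.png')[130:290,110:390]
a=cv2.resize(a,(600,400)[:2],interpolation=2);cv2.imwrite('pics/crop1.png',a)
cv2.imwrite('pics/crop2.png',cv2.resize(b,(784,448),interpolation=2))"
```

```text
top
green 232 172 [629.4 153.6] [33. 32.] 6.3 sinkz 0.041 conn [677. 160.] 37 yaw 7.5 d 48
green 360 226 [ 454.6 -249.4] [32. 32.] 26.3 sinkz 0.038 conn [ 498. -229.] 42 yaw 24.6 d 48
green 240 228 [450.4 124.2] [31. 31.] 1.2 sinkz 0.038 conn [499. 127.] 42 yaw 3.7 d 48
green 317 224 [ 457.3 -123.7] [32. 32.] 69.9 sinkz 0.038 conn [ 441. -167.] 44 yaw -110.4 d 46
green 203 222 [467.  246.5] [32. 33.] 0.7 sinkz 0.038 conn [466. 295.] 44 yaw 91.6 d 48
brown 291 166 [648.4 -35.4] [32. 31.] 1.1 sinkz 0.042 conn [695. -31.] 40 yaw 5.2 d 47
bar 90 ((519.625244140625, 405.9006042480469), (15.422107696533203, 50.50132751464844), 41.236045837402344) [0.51941462 0.40542084 0.08710803]
tub [ 0.56394309 -0.42419264] 0.09188483795409859
strip 411 ((682.43798828125, 31.602752685546875), (59.04705810546875, 316.1291809082031), 5.524648666381836) [ 0.70071979 -0.01028144  0.01343402]
tray ((537.7312622070312, 12.195602416992188), (344.389892578125, 324.025634765625), 6.081786632537842)
scene
green 267 202 [ 454.6 -119.9] [34. 33.] 70.1 sinkz 0.038 conn [ 438. -164.] 38 yaw -111.1 d 47
green 328 249 [447.5 128.9] [36. 33.] 1.9 sinkz 0.037 conn [495. 129.] 53 yaw -0.1 d 48
green 353 282 [464.8 250.4] [34. 32.] 3.5 sinkz 0.038 conn [461. 296.] 63 yaw 94.5 d 46
green 288 295 [635.1 159.4] [89. 37.] 5.5 sinkz 0.042 conn [674. 161.] 64 yaw 3.1 d 39
brown 237 251 [653.9 -32.5] [88. 37.] 3.2 sinkz 0.042 conn [693. -28.] 49 yaw 6.1 d 40
bar 158 ((518.2996215820312, 409.70147705078125), (14.886700630187988, 49.59513473510742), 41.199581146240234) [0.51975765 0.41005335 0.08814237]
tub [ 0.56192162 -0.42002874] 0.09215866919295887
strip 607 ((681.9963989257812, 32.60578918457031), (55.92141342163086, 319.77142333984375), 5.6769795417785645) [0.69896678 0.00126125 0.01468865]
tray ((707.640380859375, 206.30105590820312), (658.1407470703125, 251.99896240234375), 70.01210021972656)
```

View pics/crop2.png

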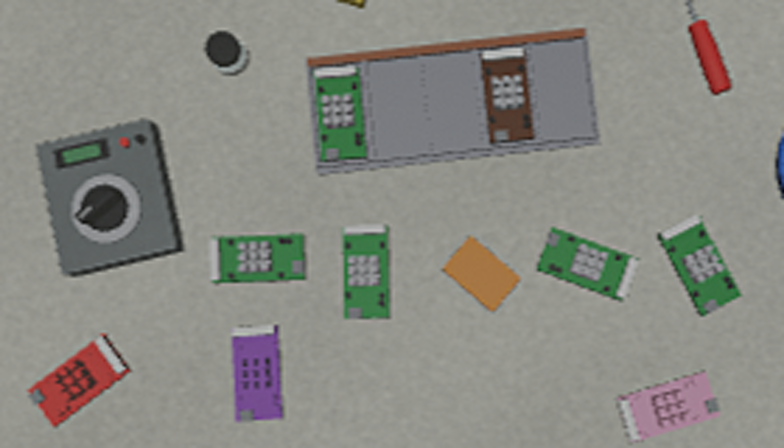

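View crop1.

```bash
python3 -c "
import cv2
a=cv2.imread('pics/scene0.png')
cv2.imwrite('pics/crop3.png',cv2.resize(a[210:330,185:325],(784,672)[:2],interpolation=2)[:600])"
```

```text
(no output)
```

View pics/crop3.png

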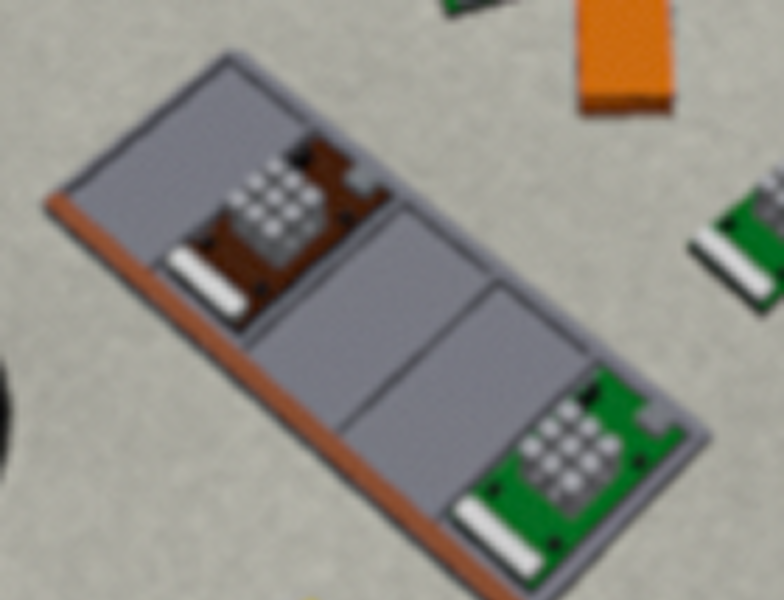

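```bash
cat >> h.py <<'E'
def psi_of(q):
    x=R.from_quat(q).as_matrix()[:,0];return np.degrees(np.arctan2(x[1],x[0]))
def plan(*T, start=None):
    """targets (x,y,z mm, psi deg); prints per-call dp, twist-z from the previous target"""
    if start is None:
        s=r.get_state();p=np.array(s['tool_pos'])*1000;a=psi_of(s['eef_rot'])
        print('at',np.round(p,1),round(a,1),'q',np.round(s['q'],2),'F',np.round(s['contact_force'],1),'op',round(s['opening'],3),'t',round(s['clock'],1))
    else: p=np.array(start[:3],float);a=start[3]
    for t in T:
        c,sn=np.cos(np.radians(a)),np.sin(np.radians(a))
        M=np.array([[c,sn,0],[sn,-c,0],[0,0,-1]])
        dp=np.round(M.T@(np.array(t[:3])-p)); da=(t[3]-a+180)%360-180
        tw=round(-np.radians(da),2)
        print(t,'dp',dp.tolist(),'tw',tw,'rows',max(np.ceil(np.linalg.norm(dp)/62.5),np.ceil(abs(np.degrees(tw))/10.7)))
        p=p+M@dp;a=a-np.degrees(tw)
E
python3 - <<'E'
from h import *
for n in('top','scene'):
    d=np.load(f'pics/{n}0.npz');X=d['xyz'];rgb=d['rgb']
    hsv=cv2.cvtColor(rgb,cv2.COLOR_RGB2HSV).astype(int)
    a=np.radians(5.8)
    ins=(abs((X[...,0]-.703)+np.tan(a)*(X[...,1]-.026))<.02)&(X[...,1]>-.2)&(X[...,1]<.24)&(X[...,2]<.03)
    k=ins&((hsv[...,0]<18)|(hsv[...,0]>172))&(hsv[...,1]>80)
    p=X[k][:,:2]
    for _ in range(3):
        m=p.mean(0);u=np.linalg.svd(p-m)[2][0];nrm=np.array([-u[1],u[0]]);e=(p-m)@nrm
        p=p[abs(e)<.009]
    t=(p-m)@u; nrm*=np.sign(nrm[0]); u*=np.sign(u[1])
    mid=m+u*((t*np.sign(1)).max()+t.min())/2 if ((p-m)@u)[0]==t[0] else m-u*(t.max()+t.min())/2
    print(n,len(p),'yaw',np.degrees(np.arctan2(-u[0],u[1])),'len',np.ptp(t),'width',np.percentile((p-m)@nrm,[2,98]),'centre strip',mid,'origin',mid-.0615*nrm, hsv[k].mean(0))
plan((450,-150,260,80),(515,405,200,131),(515,405,150,131))
E
```

```text
top 295 yaw 5.717817821309094 len 0.3161441428328157 width [-0.00502311  0.00498848] centre strip [0.70545236 0.03382001] origin [0.64425835 0.02769281] [  9.7781457  120.68543046 118.64569536]
scene 438 yaw 5.7471232452821335 len 0.31870516843665675 width [-0.00517897  0.00473424] centre strip [0.7043426  0.03536191] origin [0.64315172 0.02920342] [  8.65227273 140.39090909 128.21363636]
at [ 271.8 -562.8  260.8] 25.8 q [ 1.15  0.69 -0.19  1.57  0.16  0.9  -0.22] F [-0.1 -0.5  0.3] op 1.001 t 1.1
(450, -150, 260, 80) dp [340.0, -294.0, 1.0] tw -0.95 rows 8.0
(515, 405, 200, 131) dp [558.0, -31.0, 60.0] tw -0.89 rows 9.0
(515, 405, 150, 131) dp [-0.0, 0.0, 50.0] tw 0.0 rows 1.0
```

Run:
```python
from h import *
plan((380,-310,260,55),(480,-60,260,80),(515,190,230,110),(519,408,150,131))
```

```text
at [ 271.8 -562.8  260.8] 25.8 q [ 1.15  0.69 -0.19  1.57  0.16  0.9  -0.22] F [-0.1 -0.5  0.3] op 1.001 t 1.1
(380, -310, 260, 55) dp [207.0, -181.0, 1.0] tw -0.51 rows 5.0
(480, -60, 260, 80) dp [262.0, -61.0, -0.0] tw -0.44 rows 5.0
(515, 190, 230, 110) dp [253.0, -8.0, 30.0] tw -0.52 rows 5.0
(519, 408, 150, 131) dp [203.0, 78.0, 80.0] tw -0.37 rows 4.0
```

Emit:
{"fn": "step_arm", "kwargs": {"motion": [{"dp": [207,-181,1],"twist": [0,0,-0.51],"hand": 1},{"dp": [207,-181,1],"twist": [0,0,-0.51],"hand": 1},{"dp": [207,-181,1],"twist": [0,0,-0.51],"hand": 1},{"dp": [207,-181,1],"twist": [0,0,-0.51],"hand": 1},{"dp": [207,-181,1],"twist": [0,0,-0.51],"hand": 1}]}}

```text
clock: 1.72
tool_pos: [0.3812, -0.306, 0.2602]
eef_rot: [0.886, 0.464, 0.001, -0.0]
contact_force: [0.2, 0.2, 0.2]
opening: 1.001
finger_force: 0.0
```

Emit:
{"fn": "step_arm", "kwargs": {"motion": [{"dp": [262,-61,0],"twist": [0,0,-0.44],"hand": 1},{"dp": [262,-61,0],"twist": [0,0,-0.44],"hand": 1},{"dp": [262,-61,0],"twist": [0,0,-0.44],"hand": 1},{"dp": [262,-61,0],"twist": [0,0,-0.44],"hand": 1},{"dp": [262,-61,0],"twist": [0,0,-0.44],"hand": 1}]}}

```text
clock: 2.35
tool_pos: [0.4815, -0.0554, 0.2603]
eef_rot: [0.763, 0.647, 0.002, -0.0]
contact_force: [-0.6, -0.6, 0.2]
opening: 0.998
finger_force: 0.0
```

Emit:
{"fn": "step_arm", "kwargs": {"motion": [{"dp": [253,-8,30],"twist": [0,0,-0.52],"hand": 1},{"dp": [253,-8,30],"twist": [0,0,-0.52],"hand": 1},{"dp": [253,-8,30],"twist": [0,0,-0.52],"hand": 1},{"dp": [253,-8,30],"twist": [0,0,-0.52],"hand": 1},{"dp": [253,-8,30],"twist": [0,0,-0.52],"hand": 1}]}}

```text
clock: 2.98
tool_pos: [0.5144, 0.1971, 0.2298]
eef_rot: [0.57, 0.821, 0.002, -0.001]
contact_force: [0.0, -0.9, 0.0]
opening: 1.0
finger_force: 0.0
```

Emit:
{"fn": "step_arm", "kwargs": {"motion": [{"dp": [203,78,80],"twist": [0,0,-0.37],"hand": 1},{"dp": [203,78,80],"twist": [0,0,-0.37],"hand": 1},{"dp": [203,78,80],"twist": [0,0,-0.37],"hand": 1},{"dp": [203,78,80],"twist": [0,0,-0.37],"hand": 1},{"dp": [203,78,80],"twist": [0,0,-0.37],"hand": 1}]}}

```text
clock: 3.6
tool_pos: [0.517, 0.4107, 0.1484]
eef_rot: [0.411, 0.911, 0.0, -0.001]
contact_force: [-0.1, -0.2, 0.0]
opening: 1.001
finger_force: 0.0
```

Run:
```python
from h import *
plan((519,408,88,131))
```

```text
at [517.  410.7 148.4] 131.4 q [-0.46  0.92 -0.54  1.53  0.57  0.86 -0.49] F [-0.1 -0.2  0. ] op 1.001 t 3.6
(519, 408, 88, 131) dp [-3.0, -0.0, 60.0] tw 0.01 rows 1.0
```

Emit:
{"fn": "step_arm", "kwargs": {"motion": [{"dp": [-3,0,30],"twist": [0,0,0.01],"hand": 1},{"dp": [-3,0,60],"twist": [0,0,0.01],"hand": 1},{"dp": [-3,0,60],"twist": [0,0,0.01],"hand": 1}]}}

```text
clock: 3.98
tool_pos: [0.521, 0.4018, 0.088]
eef_rot: [0.419, 0.908, -0.003, 0.0]
contact_force: [0.9, -0.5, 0.4]
opening: 0.999
finger_force: 0.0
```

Emit:
{"fn": "step_arm", "kwargs": {"motion": [{"dp": [0,0,0],"twist": [0,0,0],"hand": -1},{"dp": [0,0,0],"twist": [0,0,0],"hand": -1},{"dp": [0,0,0],"twist": [0,0,0],"hand": -1},{"dp": [0,0,0],"twist": [0,0,0],"hand": -1},{"dp": [0,0,0],"twist": [0,0,0],"hand": -1}], "force": 12}}

```text
clock: 4.6
tool_pos: [0.5208, 0.4056, 0.0898]
eef_rot: [0.418, 0.909, 0.0, 0.0]
contact_force: [-0.3, 0.1, -0.2]
opening: 0.455
finger_force: 0.0
```

Run:
```python
from h import *
plan();print(r.get_state()['moment'])
```

```text
at [520.8 405.6  89.8] 130.6 q [-0.48  0.99 -0.5   1.56  0.62  0.76 -0.54] F [-0.3  0.1 -0.2] op 0.455 t 4.6
[-0.0390971  -0.13603472 -0.04101628]
```

Emit:
{"fn": "step_arm", "kwargs": {"motion": [{"dp": [0,0,0],"twist": [0,0,0],"hand": -1},{"dp": [0,0,0],"twist": [0,0,0],"hand": -1},{"dp": [0,0,0],"twist": [0,0,0],"hand": -1},{"dp": [0,0,0],"twist": [0,0,0],"hand": -1}]}}

```text
clock: 5.1
tool_pos: [0.5214, 0.406, 0.0897]
eef_rot: [0.418, 0.909, 0.001, 0.0]
contact_force: [2.5, 2.3, -2.7]
opening: 0.157
finger_force: 12.0
```

Emit:
{"fn": "step_arm", "kwargs": {"motion": [{"dp": [0,0,0],"twist": [0,0,-0.08],"hand": -1},{"dp": [0,0,0],"twist": [0,0,-0.16],"hand": -1},{"dp": [0,0,0],"twist": [0,0,-0.24],"hand": -1}]}}

```text
clock: 5.48
tool_pos: [0.5218, 0.4065, 0.0897]
eef_rot: [0.305, 0.952, 0.001, 0.001]
contact_force: [3.6, 3.4, -4.9]
opening: 0.156
finger_force: 12.0
```

Run:
```python
from h import *
plan();print(r.get_state()['moment'])
```

```text
at [521.8 406.5  89.7] 144.5 q [-0.45  1.   -0.56  1.55  0.68  0.78 -0.34] F [ 3.6  3.4 -4.9] op 0.156 t 5.5
[ 0.66676271 -0.76903729 -0.0684679 ]
```

Emit:
{"fn": "step_arm", "kwargs": {"motion": [{"dp": [0,0,0],"twist": [0,0,-0.1],"hand": -1},{"dp": [0,0,0],"twist": [0,0,-0.2],"hand": -1},{"dp": [0,0,0],"twist": [0,0,-0.3],"hand": -1},{"dp": [0,0,0],"twist": [0,0,-0.4],"hand": -1}]}}

```text
clock: 5.98
tool_pos: [0.5223, 0.4076, 0.0898]
eef_rot: [0.109, 0.994, 0.002, 0.001]
contact_force: [3.9, 5.8, -7.1]
opening: 0.155
finger_force: 12.0
```

Run:
```python
from h import *
plan();print(r.get_state()['moment'])
```

```text
at [522.3 407.6  89.8] 167.5 q [-0.4   1.03 -0.65  1.55  0.78  0.83 -0.01] F [ 3.9  5.8 -7.1] op 0.155 t 6.0
[ 1.21403991 -1.07401181 -0.0777857 ]
```

Emit:
{"fn": "step_arm", "kwargs": {"motion": [{"dp": [0,0,0],"twist": [0,0,-0.1],"hand": -1},{"dp": [0,0,0],"twist": [0,0,-0.2],"hand": -1},{"dp": [0,0,0],"twist": [0,0,-0.3],"hand": -1}]}}

```text
clock: 6.35
tool_pos: [0.5223, 0.4084, 0.0898]
eef_rot: [-0.041, 0.999, 0.003, 0.002]
contact_force: [4.6, 7.1, -8.1]
opening: 0.157
finger_force: 12.0
```

Run:
```python
from h import *
plan();print(r.get_state()['moment'])
```

```text
at [522.3 408.4  89.8] -175.3 q [-0.37  1.05 -0.72  1.55  0.84  0.87  0.25] F [ 4.6  7.1 -8.1] op 0.157 t 6.3
[ 1.58689546 -1.1305144  -0.09620435]
```

Emit:
{"fn": "step_arm", "kwargs": {"motion": [{"dp": [0,0,0],"twist": [0,0,-0.1],"hand": -1},{"dp": [0,0,0],"twist": [0,0,-0.2],"hand": -1},{"dp": [0,0,0],"twist": [0,0,-0.3],"hand": -1}]}}

```text
clock: 6.72
tool_pos: [0.5219, 0.4087, 0.09]
eef_rot: [-0.189, 0.982, 0.003, 0.002]
contact_force: [2.8, 7.5, -5.9]
opening: 0.182
finger_force: 13.9
```

Run:
```python
from h import *
plan();print(r.get_state()['moment'])
```

```text
at [521.9 408.7  90. ] -158.2 q [-0.35  1.07 -0.79  1.54  0.89  0.91  0.51] F [ 2.8  7.5 -5.9] op 0.182 t 6.7
[ 1.5575885  -0.81706217 -0.42317127]
```

Emit:
{"fn": "step_arm", "kwargs": {"motion": [{"dp": [0,0,0],"twist": [0,0,0],"hand": 0.2},{"dp": [0,0,0],"twist": [0,0,0],"hand": 0.2},{"dp": [0,0,0],"twist": [0,0,0],"hand": 0.2},{"dp": [0,0,0],"twist": [0,0,0],"hand": 0.2},{"dp": [0,0,-60],"twist": [0,0,0],"hand": 0.2}]}}

```text
clock: 7.35
tool_pos: [0.5194, 0.4024, 0.1457]
eef_rot: [-0.188, 0.982, -0.003, -0.004]
contact_force: [0.8, -0.1, 0.8]
opening: 0.602
finger_force: 0.0
```

Run:
```python
from h import *
plan((500,150,200,140),(560,-60,200,110),(649,-34,120,95.5),(649,-34,66,95.5))
```

```text
at [519.4 402.4 145.7] -158.3 q [-0.33  1.   -0.83  1.53  0.82  1.01  0.56] F [ 0.8 -0.1  0.8] op 0.602 t 7.3
(500, 150, 200, 140) dp [111.0, -227.0, -54.0] tw 1.08 rows 6.0
(560, -60, 200, 110) dp [-182.0, -122.0, -0.0] tw 0.52 rows 4.0
(649, -34, 120, 95.5) dp [-6.0, 92.0, 80.0] tw 0.25 rows 2.0
(649, -34, 66, 95.5) dp [0.0, 0.0, 54.0] tw 0.0 rows 1.0
```

Run:
```python
from h import *
plan((500,170,200,160),(560,-20,200,120),(649,-34,120,95.5))
```

```text
at [519.4 402.4 145.7] -158.3 q [-0.33  1.   -0.83  1.53  0.82  1.01  0.56] F [ 0.8 -0.1  0.8] op 0.602 t 7.3
(500, 170, 200, 160) dp [104.0, -209.0, -54.0] tw 0.73 rows 4.0
(560, -20, 200, 120) dp [-122.0, -157.0, -0.0] tw 0.7 rows 4.0
(649, -34, 120, 95.5) dp [-56.0, 70.0, 80.0] tw 0.42 rows 3.0
```

Emit:
{"fn": "step_arm", "kwargs": {"motion": [{"dp": [104,-209,-54],"twist": [0,0,0.73],"hand": 0.2},{"dp": [104,-209,-54],"twist": [0,0,0.73],"hand": 0.2},{"dp": [104,-209,-54],"twist": [0,0,0.73],"hand": 0.2},{"dp": [104,-209,-54],"twist": [0,0,0.73],"hand": 0.2},{"dp": [104,-209,-54],"twist": [0,0,0.73],"hand": 0.2}]}}

```text
clock: 7.98
tool_pos: [0.5017, 0.1677, 0.2042]
eef_rot: [0.178, 0.984, -0.002, 0.001]
contact_force: [1.0, 0.3, -0.2]
opening: 0.6
finger_force: 0.0
```

Emit:
{"fn": "step_arm", "kwargs": {"motion": [{"dp": [-122,-157,0],"twist": [0,0,0.7],"hand": 0.2},{"dp": [-122,-157,0],"twist": [0,0,0.7],"hand": 0.2},{"dp": [-122,-157,0],"twist": [0,0,0.7],"hand": 0.2},{"dp": [-122,-157,0],"twist": [0,0,0.7],"hand": 0.2},{"dp": [-122,-157,0],"twist": [0,0,0.7],"hand": 0.2}]}}

```text
clock: 8.6
tool_pos: [0.5624, -0.0162, 0.2036]
eef_rot: [0.501, 0.865, 0.0, 0.0]
contact_force: [-0.2, 0.9, -0.9]
opening: 0.601
finger_force: 0.0
```

Emit:
{"fn": "step_arm", "kwargs": {"motion": [{"dp": [-56,70,80],"twist": [0,0,0.42],"hand": 0.2},{"dp": [-56,70,80],"twist": [0,0,0.42],"hand": 0.2},{"dp": [-56,70,80],"twist": [0,0,0.42],"hand": 0.2},{"dp": [-56,70,80],"twist": [0,0,0.42],"hand": 0.2}]}}

```text
clock: 9.1
tool_pos: [0.6497, -0.0275, 0.1239]
eef_rot: [0.669, 0.743, 0.0, -0.001]
contact_force: [-0.0, -0.2, -0.1]
opening: 0.602
finger_force: 0.0
```

```bash
cat >> h.py <<'E'
def bar(n):
    X=cloud(snap(n))
    k=(X[...,2]>.079)&(X[...,2]<.1)&(np.hypot(X[...,0]-.519,X[...,1]-.408)<.04)
    p=X[k];print('bar',k.sum(),cv2.minAreaRect((p[:,:2]*1000).astype(np.float32)))
E
python3 - <<'E'
from h import *
bar('top');bar('scene')
plan((649,-34,48,95.7),)
E
```

```text
bar 88 ((520.0411987304688, 406.78948974609375), (49.91946792602539, 16.048585891723633), 16.29905891418457)
bar 142 ((518.9269409179688, 409.7993469238281), (50.15883255004883, 14.048872947692871), 13.708358764648438)
at [650.  -28.6 125.1] 95.9 q [ 0.19  0.92 -0.41  1.58  0.49  0.75 -0.34] F [-0.8  0.4 -0.1] op 0.601 t 9.2
(649, -34, 48, 95.7) dp [-5.0, -2.0, 77.0] tw 0.0 rows 2.0
```

Emit:
{"fn": "step_arm", "kwargs": {"motion": [{"dp": [-5,-2,40],"twist": [0,0,0],"hand": 0.2},{"dp": [-5,-2,70],"twist": [0,0,0],"hand": 0.2},{"dp": [-5,-2,77],"twist": [0,0,0],"hand": 0.2},{"dp": [-5,-2,77],"twist": [0,0,0],"hand": 0.2}]}}

```text
clock: 9.7
tool_pos: [0.6492, -0.035, 0.0479]
eef_rot: [0.671, 0.742, 0.001, 0.0]
contact_force: [0.8, 0.0, 0.5]
opening: 0.597
finger_force: 0.0
```

Emit:
{"fn": "step_arm", "kwargs": {"motion": [{"dp": [0,0,0],"twist": [0,0,0],"hand": -1},{"dp": [0,0,0],"twist": [0,0,0],"hand": -1},{"dp": [0,0,0],"twist": [0,0,0],"hand": -1},{"dp": [0,0,0],"twist": [0,0,0],"hand": -1}], "force": 30}}

```text
clock: 10.2
tool_pos: [0.6493, -0.0355, 0.0478]
eef_rot: [0.671, 0.741, 0.0, 0.0]
contact_force: [-1.0, -0.6, 6.6]
opening: 0.363
finger_force: 30.0
```

Run:
```python
from h import *
plan((640,-40,120,95.7),(610,-230,150,80),(566,-422,150,60),(566,-422,85,60),(566,-422,160,60))
```

```text
at [649.3 -35.5  47.8] 95.7 q [ 0.17  1.02 -0.36  1.6   0.54  0.62 -0.38] F [-1.  -0.6  6.6] op 0.363 t 10.2
(640, -40, 120, 95.7) dp [-4.0, -10.0, -72.0] tw -0.0 rows 2.0
(610, -230, 150, 80) dp [-186.0, -48.0, -30.0] tw 0.27 rows 4.0
(566, -422, 150, 60) dp [-196.0, -11.0, -0.0] tw 0.35 rows 4.0
(566, -422, 85, 60) dp [-0.0, 0.0, 65.0] tw 0.0 rows 2.0
(566, -422, 160, 60) dp [-0.0, 0.0, -75.0] tw 0.0 rows 2.0
```

Emit:
{"fn": "step_arm", "kwargs": {"motion": [{"dp": [0,0,-40],"twist": [0,0,0],"hand": -1},{"dp": [0,0,-80],"twist": [0,0,0],"hand": -1},{"dp": [0,0,-80],"twist": [0,0,0],"hand": -1}]}}

```text
clock: 10.58
tool_pos: [0.6511, -0.0352, 0.1298]
eef_rot: [0.671, 0.741, 0.002, 0.002]
contact_force: [-0.5, 0.1, -1.9]
opening: 0.362
finger_force: 30.0
```

Emit:
{"fn": "step_arm", "kwargs": {"motion": [{"dp": [-60,-15,-6],"twist": [0,0,0.07],"hand": -1},{"dp": [-120,-30,-12],"twist": [0,0,0.15],"hand": -1},{"dp": [-170,-45,-18],"twist": [0,0,0.22],"hand": -1},{"dp": [-190,-58,-22],"twist": [0,0,0.27],"hand": -1}]}}

```text
clock: 11.08
tool_pos: [0.6078, -0.2353, 0.1472]
eef_rot: [0.767, 0.641, -0.002, 0.0]
contact_force: [-0.4, 0.0, -0.9]
opening: 0.361
finger_force: 30.0
```

Run:
```python
from h import *
plan((564,-422,150,60),(564,-422,60,60))
```

```text
at [ 607.8 -235.3  147.2] 79.8 q [ 0.5   0.88 -0.39  1.56  0.43  0.78 -0.25] F [-0.4  0.  -0.9] op 0.361 t 11.1
(564, -422, 150, 60) dp [-192.0, -10.0, -3.0] tw 0.35 rows 4.0
(564, -422, 60, 60) dp [0.0, -0.0, 90.0] tw -0.0 rows 2.0
```

Emit:
{"fn": "step_arm", "kwargs": {"motion": [{"dp": [-60,-3,-3],"twist": [0,0,0.1],"hand": -1},{"dp": [-120,-6,-3],"twist": [0,0,0.2],"hand": -1},{"dp": [-170,-9,-3],"twist": [0,0,0.3],"hand": -1},{"dp": [-192,-10,-3],"twist": [0,0,0.35],"hand": -1},{"dp": [-192,-10,-3],"twist": [0,0,0.35],"hand": -1}]}}

```text
clock: 11.7
tool_pos: [0.5668, -0.4179, 0.1508]
eef_rot: [0.866, 0.501, -0.0, -0.001]
contact_force: [0.1, 0.8, -1.1]
opening: 0.354
finger_force: 30.0
```

Emit:
{"fn": "step_arm", "kwargs": {"motion": [{"dp": [0,0,45],"twist": [0,0,0],"hand": -1},{"dp": [0,0,85],"twist": [0,0,0],"hand": -1},{"dp": [0,0,90],"twist": [0,0,0],"hand": -1},{"dp": [0,0,90],"twist": [0,0,0],"hand": -1}]}}

```text
clock: 12.2
tool_pos: [0.5691, -0.4158, 0.0625]
eef_rot: [0.865, 0.502, 0.001, -0.0]
contact_force: [1.0, -0.9, -0.7]
opening: 0.358
finger_force: 30.0
```

Emit:
{"fn": "step_arm", "kwargs": {"motion": [{"dp": [0,0,0],"twist": [0,0,0],"hand": 0.2},{"dp": [0,0,0],"twist": [0,0,0],"hand": 0.2},{"dp": [0,0,0],"twist": [0,0,0],"hand": 0.2},{"dp": [0,0,-60],"twist": [0,0,0],"hand": 0.2},{"dp": [0,0,-110],"twist": [0,0,0],"hand": 0.2}]}}

```text
clock: 12.82
tool_pos: [0.5675, -0.418, 0.1735]
eef_rot: [0.865, 0.501, 0.0, 0.0]
contact_force: [0.7, 0.6, 0.5]
opening: 0.597
finger_force: 0.0
```

```bash
cat >> h.py <<'E'
def look(tag):
    for n in('top','scene'):
        s=snap(n,f'{n}{tag}.png');X=cloud(s)
        for o in boards(X,s['pixels']):print(n,*o)
E
python3 - <<'E'
from h import *
plan((500,-330,150,90),(454,-248,110,116),(454,-248,43,116))
look('1')
E
```

```text
at [ 567.5 -418.   173.5] 60.1 q [ 0.73  0.91 -0.34  1.37  0.34  0.92 -0.21] F [0.7 0.6 0.5] op 0.597 t 12.8
(500, -330, 150, 90) dp [43.0, -102.0, 24.0] tw -0.52 rows 3.0
(454, -248, 110, 116) dp [82.0, -47.0, 40.0] tw -0.45 rows 3.0
(454, -248, 43, 116) dp [-0.0, 0.0, 67.0] tw -0.0 rows 2.0
top green 232 172 [629.3 153.8] [33. 32.] 3.7 sinkz 0.042 conn [677. 159.] 38 yaw 6.4 d 48
top green 359 226 [ 454.8 -249.7] [31. 33.] 25.9 sinkz 0.038 conn [ 497. -230.] 46 yaw 25.0 d 46
top green 317 224 [ 457.4 -123.5] [31. 32.] 68.1 sinkz 0.038 conn [ 442. -167.] 47 yaw -108.8 d 46
top green 203 222 [467.1 247. ] [34. 31.] 89.5 sinkz 0.038 conn [466. 295.] 45 yaw 91.8 d 48
top green 241 228 [450.5 124.3] [31. 31.] 89.7 sinkz 0.037 conn [499. 127.] 42 yaw 3.6 d 48
scene green 267 202 [ 454.9 -119.8] [34. 32.] 69.5 sinkz 0.038 conn [ 441. -165.] 36 yaw -107.5 d 48
scene green 328 249 [448.1 129. ] [35. 33.] 1.6 sinkz 0.037 conn [495. 129.] 56 yaw -0.4 d 47
scene green 353 282 [465.2 250.2] [33. 32.] 2.1 sinkz 0.038 conn [462. 296.] 62 yaw 93.6 d 45
scene green 288 295 [639.6 161. ] [80. 39.] 5.8 sinkz 0.042 conn [675. 159.] 58 yaw -2.6 d 35
```

Emit:
{"fn": "step_arm", "kwargs": {"motion": [{"dp": [14,-34,8],"twist": [0,0,-0.17],"hand": 0.2},{"dp": [28,-68,16],"twist": [0,0,-0.34],"hand": 0.2},{"dp": [43,-102,24],"twist": [0,0,-0.52],"hand": 0.2},{"dp": [43,-102,24],"twist": [0,0,-0.52],"hand": 0.2}]}}

```text
clock: 13.42
tool_pos: [0.4981, -0.3271, 0.1471]
eef_rot: [0.706, 0.708, -0.0, -0.002]
contact_force: [-0.6, -0.1, -0.2]
opening: 0.6
finger_force: 0.0
```

Emit:
{"fn": "step_arm", "kwargs": {"motion": [{"dp": [27,-16,13],"twist": [0,0,-0.15],"hand": 0.2},{"dp": [54,-31,26],"twist": [0,0,-0.3],"hand": 0.2},{"dp": [82,-47,40],"twist": [0,0,-0.45],"hand": 0.2},{"dp": [82,-47,40],"twist": [0,0,-0.45],"hand": 0.2}]}}

```text
clock: 13.92
tool_pos: [0.4527, -0.2463, 0.1071]
eef_rot: [0.531, 0.847, -0.0, -0.001]
contact_force: [0.6, -0.1, -0.1]
opening: 0.599
finger_force: 0.0
```

Run:
```python
from h import *
plan((454,-248,43,116))
```

```text
at [ 452.7 -246.3  107.1] 115.8 q [ 0.67  0.83 -0.43  2.    0.75  0.47  0.12] F [ 0.6 -0.1 -0.1] op 0.599 t 13.9
(454, -248, 43, 116) dp [-2.0, 0.0, 64.0] tw -0.0 rows 2.0
```

Emit:
{"fn": "step_arm", "kwargs": {"motion": [{"dp": [-2,0,35],"twist": [0,0,0],"hand": 0.2},{"dp": [-2,0,60],"twist": [0,0,0],"hand": 0.2},{"dp": [-2,0,64],"twist": [0,0,0],"hand": 0.2},{"dp": [-2,0,64],"twist": [0,0,0],"hand": 0.2}]}}

```text
clock: 14.42
tool_pos: [0.4553, -0.2504, 0.0441]
eef_rot: [0.533, 0.846, -0.0, 0.001]
contact_force: [1.0, 0.0, -0.1]
opening: 0.599
finger_force: 0.0
```

Emit:
{"fn": "step_arm", "kwargs": {"motion": [{"dp": [0,0,0],"twist": [0,0,0],"hand": -1},{"dp": [0,0,0],"twist": [0,0,0],"hand": -1},{"dp": [0,0,0],"twist": [0,0,0],"hand": -1},{"dp": [0,0,0],"twist": [0,0,0],"hand": -1}], "force": 30}}

```text
clock: 14.92
tool_pos: [0.4547, -0.2499, 0.0444]
eef_rot: [0.532, 0.847, -0.0, 0.001]
contact_force: [-1.0, -0.1, 6.3]
opening: 0.358
finger_force: 29.8
```

Run:
```python
from h import *
plan((454,-248,110,116),(560,-170,130,106),(656,-99,110,95.7))
```

```text
at [ 454.7 -249.9   44.4] 115.7 q [ 0.6   0.93 -0.3   2.01  0.86  0.32  0.03] F [-1.  -0.1  6.3] op 0.358 t 14.9
(454, -248, 110, 116) dp [2.0, 0.0, -66.0] tw -0.0 rows 2.0
(560, -170, 130, 106) dp [24.0, 130.0, -20.0] tw 0.17 rows 3.0
(656, -99, 110, 95.7) dp [42.0, 111.0, 20.0] tw 0.18 rows 2.0
```

Emit:
{"fn": "step_arm", "kwargs": {"motion": [{"dp": [2,0,-33],"twist": [0,0,0],"hand": -1},{"dp": [2,0,-66],"twist": [0,0,0],"hand": -1},{"dp": [2,0,-66],"twist": [0,0,0],"hand": -1}]}}

```text
clock: 15.3
tool_pos: [0.4545, -0.2482, 0.1114]
eef_rot: [0.532, 0.847, 0.001, 0.002]
contact_force: [0.9, -0.5, -1.1]
opening: 0.361
finger_force: 29.8
```

Emit:
{"fn": "step_arm", "kwargs": {"motion": [{"dp": [8,43,-7],"twist": [0,0,0.06],"hand": -1},{"dp": [16,86,-14],"twist": [0,0,0.12],"hand": -1},{"dp": [24,130,-20],"twist": [0,0,0.17],"hand": -1}]}}

```text
clock: 15.68
tool_pos: [0.5603, -0.1691, 0.1285]
eef_rot: [0.603, 0.798, -0.001, -0.001]
contact_force: [-0.2, -1.0, -1.7]
opening: 0.36
finger_force: 29.8
```

Emit:
{"fn": "step_arm", "kwargs": {"motion": [{"dp": [14,37,7],"twist": [0,0,0.06],"hand": -1},{"dp": [28,74,14],"twist": [0,0,0.12],"hand": -1},{"dp": [42,111,20],"twist": [0,0,0.18],"hand": -1},{"dp": [42,111,20],"twist": [0,0,0.18],"hand": -1}]}}

```text
clock: 16.18
tool_pos: [0.6566, -0.0944, 0.1077]
eef_rot: [0.67, 0.743, 0.001, -0.001]
contact_force: [-0.3, 0.3, -1.3]
opening: 0.359
finger_force: 29.8
```

Run:
```python
from h import *
look('2')
plan((656.5,-99,49,95.7))
```

```text
top green 232 172 [629.4 153.8] [32. 32.] 5.8 sinkz 0.042 conn [676. 154.] 47 yaw 0.8 d 47
top green 314 223 [ 457.3 -123.4] [32. 32.] 67.9 sinkz 0.038 conn [ 488. -113.] 1 yaw 19.6 d 32
top green 203 222 [466.9 246.9] [31. 34.] 1.4 sinkz 0.037 conn [465. 295.] 45 yaw 91.7 d 48
top green 241 228 [450.6 124.4] [32. 31.] 0.3 sinkz 0.038 conn [499. 128.] 44 yaw 4.0 d 48
scene green 267 202 [ 454.7 -120.5] [38. 33.] 66.9 sinkz 0.038 conn [ 439. -162.] 40 yaw -110.1 d 45
scene green 219 228 [0. 0.] [0. 0.] 0.0 sinkz nan conn [0. 0.] 0 yaw 0.0 d 0
scene green 328 249 [448.8 128.8] [33. 35.] 89.6 sinkz 0.038 conn [495. 128.] 60 yaw -0.8 d 46
scene green 353 282 [464.2 250.2] [34. 33.] 1.7 sinkz 0.038 conn [462. 295.] 66 yaw 92.7 d 45
scene green 288 295 [639.5 159.2] [80. 39.] 0.3 sinkz 0.041 conn [675. 161.] 67 yaw 2.8 d 35
at [654.  -98.9 108. ] 95.7 q [ 0.29  0.95 -0.41  1.55  0.5   0.75 -0.24] F [ 0.2  0.2 -1. ] op 0.365 t 16.3
(656.5, -99, 49, 95.7) dp [-0.0, 2.0, 59.0] tw 0.0 rows 1.0
  return _methods._mean(a, axis=axis, dtype=dtype,
  ret = ret.dtype.type(ret / rcount)
```

Emit:
{"fn": "step_arm", "kwargs": {"motion": [{"dp": [-1,2,30],"twist": [0,0,0],"hand": -1},{"dp": [-1,2,45],"twist": [0,0,0],"hand": -1},{"dp": [-1,2,58],"twist": [0,0,0],"hand": -1},{"dp": [-1,2,58],"twist": [0,0,0],"hand": -1}]}}

```text
clock: 16.77
tool_pos: [0.6568, -0.0999, 0.0511]
eef_rot: [0.671, 0.741, -0.0, -0.0]
contact_force: [-0.4, 0.4, -2.4]
opening: 0.365
finger_force: 29.9
```

Run:
```python
from h import *
plan((656.5,-99,49,95.7))
```

```text
at [656.8 -99.9  51.1] 95.7 q [ 0.28  1.03 -0.38  1.55  0.54  0.66 -0.27] F [-0.4  0.4 -2.4] op 0.365 t 16.8
(656.5, -99, 49, 95.7) dp [1.0, -0.0, 2.0] tw -0.0 rows 1.0
```

Emit:
{"fn": "step_arm", "kwargs": {"motion": [{"dp": [0,0,2],"twist": [0,0,0],"hand": -1},{"dp": [0,0,2],"twist": [0,0,0],"hand": 0.2},{"dp": [0,0,2],"twist": [0,0,0],"hand": 0.2},{"dp": [0,0,2],"twist": [0,0,0],"hand": 0.2},{"dp": [0,0,2],"twist": [0,0,0],"hand": 0.2}]}}

```text
clock: 17.4
tool_pos: [0.6575, -0.0995, 0.0499]
eef_rot: [0.671, 0.741, 0.0, 0.0]
contact_force: [0.4, 0.4, -0.3]
opening: 0.603
finger_force: 0.0
```

Emit:
{"fn": "step_arm", "kwargs": {"motion": [{"dp": [0,0,-30],"twist": [0,0,0],"hand": 0.2},{"dp": [0,0,-80],"twist": [0,0,0],"hand": 0.2},{"dp": [0,0,-80],"twist": [0,0,0],"hand": 0.2}]}}

```text
clock: 17.77
tool_pos: [0.6603, -0.0993, 0.1339]
eef_rot: [0.671, 0.741, 0.003, 0.003]
contact_force: [-0.0, -0.9, -0.2]
opening: 0.598
finger_force: 0.0
```

Run:
```python
from h import *
plan((560,-110,130,50),(456,-122,130,15),(456,-122,110,-20))
```

```text
at [660.3 -99.3 133.9] 95.7 q [ 0.3   0.92 -0.43  1.53  0.49  0.79 -0.22] F [-0.  -0.9 -0.2] op 0.598 t 17.8
(560, -110, 130, 50) dp [-1.0, -101.0, 4.0] tw 0.8 rows 5.0
(456, -122, 130, 15) dp [-76.0, -72.0, -0.0] tw 0.61 rows 4.0
(456, -122, 110, -20) dp [0.0, 0.0, 20.0] tw 0.61 rows 4.0
```

Emit:
{"fn": "step_arm", "kwargs": {"motion": [{"dp": [0,-20,1],"twist": [0,0,0.17],"hand": 0.2},{"dp": [0,-40,2],"twist": [0,0,0.34],"hand": 0.2},{"dp": [0,-60,3],"twist": [0,0,0.5],"hand": 0.2},{"dp": [-1,-80,4],"twist": [0,0,0.66],"hand": 0.2},{"dp": [-1,-101,4],"twist": [0,0,0.8],"hand": 0.2}]}}

```text
clock: 18.4
tool_pos: [0.5557, -0.1107, 0.1249]
eef_rot: [0.908, 0.419, -0.001, -0.0]
contact_force: [0.3, -0.2, -0.5]
opening: 0.599
finger_force: 0.0
```

Emit:
{"fn": "step_arm", "kwargs": {"motion": [{"dp": [-19,-18,0],"twist": [0,0,0.15],"hand": 0.2},{"dp": [-38,-36,0],"twist": [0,0,0.3],"hand": 0.2},{"dp": [-57,-54,0],"twist": [0,0,0.45],"hand": 0.2},{"dp": [-76,-72,0],"twist": [0,0,0.61],"hand": 0.2},{"dp": [-76,-72,0],"twist": [0,0,0.61],"hand": 0.2}]}}

```text
clock: 19.02
tool_pos: [0.4504, -0.1224, 0.1253]
eef_rot: [0.992, 0.13, -0.002, -0.0]
contact_force: [0.7, -0.0, -0.4]
opening: 0.601
finger_force: 0.0
```

Emit:
{"fn": "step_arm", "kwargs": {"motion": [{"dp": [0,0,5],"twist": [0,0,0.15],"hand": 0.2},{"dp": [0,0,10],"twist": [0,0,0.3],"hand": 0.2},{"dp": [0,0,15],"twist": [0,0,0.45],"hand": 0.2},{"dp": [0,0,20],"twist": [0,0,0.61],"hand": 0.2},{"dp": [0,0,20],"twist": [0,0,0.61],"hand": 0.2}]}}

```text
clock: 19.65
tool_pos: [0.4541, -0.1218, 0.1052]
eef_rot: [0.985, -0.172, 0.0, -0.0]
contact_force: [-0.0, 0.3, -0.8]
opening: 0.601
finger_force: 0.0
```

Run:
```python
from h import *
plan((456,-122,43,-19.5))
look('3')
```

```text
at [ 454.1 -121.8  105.2] -19.8 q [ 0.13  0.78  0.06  2.15 -0.2   0.21 -1.55] F [-0.   0.3 -0.8] op 0.601 t 19.6
(456, -122, 43, -19.5) dp [2.0, -0.0, 62.0] tw -0.01 rows 1.0
top green 311 163 [ 653.2 -100.8] [42. 33.] 7.0 sinkz 0.041 conn [705. -95.] 44 yaw 6.7 d 52
top green 232 172 [617.9 150.9] [55. 35.] 6.8 sinkz 0.042 conn [676. 155.] 23 yaw 4.3 d 58
top green 240 228 [450.5 124.5] [31. 31.] 0.4 sinkz 0.038 conn [499. 128.] 42 yaw 3.8 d 48
top green 203 222 [467.1 246.9] [32. 33.] 0.7 sinkz 0.037 conn [466. 295.] 44 yaw 91.8 d 48
scene green 267 202 [ 455.8 -119.3] [34. 33.] 68.0 sinkz 0.037 conn [ 444. -168.] 25 yaw -104.1 d 50
scene green 220 238 [664.5 -95.1] [88. 38.] 9.0 sinkz 0.041 conn [702. -93.] 57 yaw 2.7 d 38
scene green 328 250 [448.5 128.8] [32. 34.] 89.4 sinkz 0.038 conn [495. 129.] 60 yaw 0.5 d 46
scene green 353 282 [464.9 250.1] [33. 33.] 0.9 sinkz 0.038 conn [462. 296.] 64 yaw 93.7 d 46
scene green 288 295 [637.1 158.5] [86. 33.] 6.6 sinkz 0.042 conn [674. 161.] 67 yaw 4.4 d 37
```

Emit:
{"fn": "step_arm", "kwargs": {"motion": [{"dp": [2,0,35],"twist": [0,0,0],"hand": 0.2},{"dp": [2,0,58],"twist": [0,0,0],"hand": 0.2},{"dp": [2,0,62],"twist": [0,0,0],"hand": 0.2},{"dp": [2,0,62],"twist": [0,0,0],"hand": 0.2}]}}

```text
clock: 20.25
tool_pos: [0.4551, -0.1229, 0.044]
eef_rot: [0.985, -0.174, 0.0, -0.0]
contact_force: [-0.3, -0.1, -0.2]
opening: 0.602
finger_force: 0.0
```

Emit:
{"fn": "step_arm", "kwargs": {"motion": [{"dp": [0,0,0],"twist": [0,0,0],"hand": -1},{"dp": [0,0,0],"twist": [0,0,0],"hand": -1},{"dp": [0,0,0],"twist": [0,0,0],"hand": -1},{"dp": [0,0,0],"twist": [0,0,0],"hand": -1}], "force": 30}}

```text
clock: 20.75
tool_pos: [0.4552, -0.1228, 0.0444]
eef_rot: [0.985, -0.174, 0.001, -0.0]
contact_force: [-0.3, 0.3, 5.8]
opening: 0.357
finger_force: 30.0
```

Run:
```python
from h import *
plan((456,-122,115,-20),(500,-90,135,15),(550,-60,135,50),(650,-35,115,95.7))
```

```text
at [ 455.2 -122.8   44.4] -20.1 q [ 0.15  0.91  0.02  2.16 -0.21  0.07 -1.54] F [-0.3  0.3  5.8] op 0.357 t 20.8
(456, -122, 115, -20) dp [0.0, -1.0, -71.0] tw -0.0 rows 2.0
(500, -90, 135, 15) dp [31.0, -45.0, -20.0] tw -0.61 rows 4.0
(550, -60, 135, 50) dp [56.0, -16.0, 0.0] tw -0.61 rows 4.0
(650, -35, 115, 95.7) dp [84.0, 60.0, 20.0] tw -0.8 rows 5.0
```

Emit:
{"fn": "step_arm", "kwargs": {"motion": [{"dp": [0,-1,-36],"twist": [0,0,0],"hand": -1},{"dp": [0,-1,-71],"twist": [0,0,0],"hand": -1},{"dp": [0,-1,-71],"twist": [0,0,0],"hand": -1}]}}

```text
clock: 21.12
tool_pos: [0.4562, -0.1222, 0.1165]
eef_rot: [0.985, -0.174, 0.002, 0.0]
contact_force: [-0.4, 0.1, -1.8]
opening: 0.359
finger_force: 30.0
```

Emit:
{"fn": "step_arm", "kwargs": {"motion": [{"dp": [8,-11,-5],"twist": [0,0,-0.15],"hand": -1},{"dp": [16,-22,-10],"twist": [0,0,-0.3],"hand": -1},{"dp": [24,-33,-15],"twist": [0,0,-0.45],"hand": -1},{"dp": [31,-45,-20],"twist": [0,0,-0.61],"hand": -1},{"dp": [31,-45,-20],"twist": [0,0,-0.61],"hand": -1}]}}

```text
clock: 21.75
tool_pos: [0.5001, -0.0893, 0.1339]
eef_rot: [0.992, 0.13, 0.0, -0.001]
contact_force: [-0.2, -0.4, -0.6]
opening: 0.363
finger_force: 30.0
```

Emit:
{"fn": "step_arm", "kwargs": {"motion": [{"dp": [14,-4,0],"twist": [0,0,-0.15],"hand": -1},{"dp": [28,-8,0],"twist": [0,0,-0.3],"hand": -1},{"dp": [42,-12,0],"twist": [0,0,-0.45],"hand": -1},{"dp": [56,-16,0],"twist": [0,0,-0.61],"hand": -1}]}}

```text
clock: 22.25
tool_pos: [0.5486, -0.0608, 0.1335]
eef_rot: [0.907, 0.422, -0.001, -0.001]
contact_force: [0.0, -0.2, -1.3]
opening: 0.36
finger_force: 30.0
```

Emit:
{"fn": "step_arm", "kwargs": {"motion": [{"dp": [17,12,4],"twist": [0,0,-0.16],"hand": -1},{"dp": [34,24,8],"twist": [0,0,-0.32],"hand": -1},{"dp": [51,36,12],"twist": [0,0,-0.48],"hand": -1},{"dp": [68,48,16],"twist": [0,0,-0.64],"hand": -1},{"dp": [84,60,20],"twist": [0,0,-0.8],"hand": -1}]}}

```text
clock: 22.88
tool_pos: [0.6487, -0.0354, 0.1129]
eef_rot: [0.671, 0.742, -0.001, -0.001]
contact_force: [0.0, 0.4, -1.7]
opening: 0.356
finger_force: 30.0
```

Run:
```python
from h import *
snap('top','top4.png')
plan((650,-36,51,95.7))
```

```text
at [651.3 -34.6 112.5] 96.0 q [ 0.2   0.94 -0.41  1.58  0.5   0.73 -0.33] F [ 2.9  0.9 -1.7] op 0.362 t 22.9
(650, -36, 51, 95.7) dp [-1.0, -1.0, 61.0] tw 0.01 rows 1.0
```

Emit:
{"fn": "step_arm", "kwargs": {"motion": [{"dp": [-1,-1,30],"twist": [0,0,0.01],"hand": -1},{"dp": [-1,-1,45],"twist": [0,0,0.01],"hand": -1},{"dp": [-1,-1,58],"twist": [0,0,0.01],"hand": -1},{"dp": [-1,-1,62],"twist": [0,0,0.01],"hand": -1},{"dp": [-1,-1,63],"twist": [0,0,0.01],"hand": -1}]}}

```text
clock: 23.55
tool_pos: [0.649, -0.0359, 0.0519]
eef_rot: [0.675, 0.738, 0.0, 0.0]
contact_force: [0.4, 0.2, -1.3]
opening: 0.362
finger_force: 30.0
```

Run:
```python
from h import *
plan((650,-36,51,95.7))
```

```text
at [649.  -35.9  51.9] 95.1 q [ 0.18  1.02 -0.36  1.6   0.54  0.63 -0.39] F [ 0.4  0.2 -1.3] op 0.362 t 23.6
(650, -36, 51, 95.7) dp [-0.0, 1.0, 1.0] tw -0.01 rows 1.0
```

View pics/top4.png

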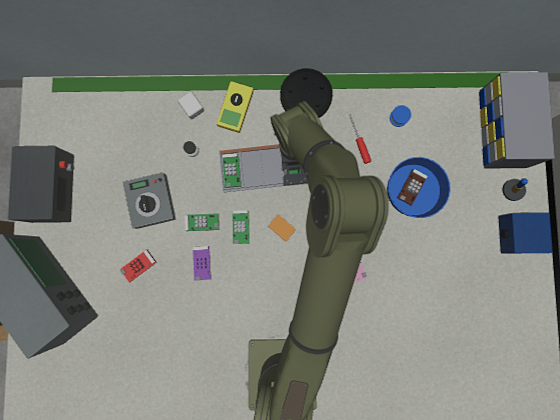

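Emit:
{"fn": "step_arm", "kwargs": {"motion": [{"dp": [0,1,2],"twist": [0,0,-0.01],"hand": -1},{"dp": [0,1,2],"twist": [0,0,-0.01],"hand": 0.2},{"dp": [0,1,2],"twist": [0,0,-0.01],"hand": 0.2},{"dp": [0,1,2],"twist": [0,0,-0.01],"hand": 0.2},{"dp": [0,1,2],"twist": [0,0,-0.01],"hand": 0.2}]}}

```text
clock: 24.18
tool_pos: [0.6499, -0.0359, 0.0499]
eef_rot: [0.671, 0.741, 0.0, 0.0]
contact_force: [0.4, 0.7, 0.5]
opening: 0.603
finger_force: 0.0
```

Emit:
{"fn": "step_arm", "kwargs": {"motion": [{"dp": [0,0,-30],"twist": [0,0,0],"hand": 0.2},{"dp": [0,0,-80],"twist": [0,0,0],"hand": 0.2},{"dp": [0,0,-80],"twist": [0,0,0],"hand": 0.2}]}}

```text
clock: 24.55
tool_pos: [0.6527, -0.0354, 0.1338]
eef_rot: [0.671, 0.741, 0.003, 0.003]
contact_force: [0.5, -1.1, -1.3]
opening: 0.6
finger_force: 0.0
```

Run:
```python
from h import *
plan((550,60,130,93),(450,126.5,115,92))
look('5')
```

```text
at [652.7 -35.4 133.8] 95.7 q [ 0.21  0.91 -0.42  1.57  0.49  0.76 -0.33] F [ 0.5 -1.1 -1.3] op 0.6 t 24.6
(550, 60, 130, 93) dp [105.0, -93.0, 4.0] tw 0.05 rows 3.0
(450, 126.5, 115, 92) dp [71.0, -96.0, 15.0] tw 0.01 rows 2.0
top green 232 172 [623.1 151.7] [47. 34.] 7.3 sinkz 0.042 conn [676. 155.] 47 yaw 3.2 d 53
top green 203 222 [466.8 246.8] [32. 33.] 0.5 sinkz 0.037 conn [466. 295.] 44 yaw 91.1 d 49
top green 241 228 [450.7 124.4] [31. 32.] 89.8 sinkz 0.038 conn [499. 127.] 44 yaw 3.7 d 48
scene green 230 246 [668.8 -52.4] [68. 81.] 7.5 sinkz 0.041 conn [699. -69.] 87 yaw -29.3 d 34
scene green 328 250 [448.2 129. ] [34. 33.] 0.5 sinkz 0.038 conn [494. 128.] 63 yaw -0.7 d 46
scene green 353 282 [464.6 250.2] [34. 33.] 4.2 sinkz 0.038 conn [461. 296.] 70 yaw 94.1 d 46
scene green 288 295 [635.2 160.1] [88. 40.] 1.7 sinkz 0.042 conn [674. 160.] 74 yaw -0.2 d 39
```

Emit:
{"fn": "step_arm", "kwargs": {"motion": [{"dp": [35,-31,1],"twist": [0,0,0.02],"hand": 0.2},{"dp": [70,-62,2],"twist": [0,0,0.04],"hand": 0.2},{"dp": [105,-93,4],"twist": [0,0,0.06],"hand": 0.2}]}}

```text
clock: 25.02
tool_pos: [0.5448, 0.0599, 0.1243]
eef_rot: [0.694, 0.72, -0.001, -0.001]
contact_force: [0.3, -0.1, -0.2]
opening: 0.597
finger_force: 0.0
```

Emit:
{"fn": "step_arm", "kwargs": {"motion": [{"dp": [35,-48,7],"twist": [0,0,0.01],"hand": 0.2},{"dp": [71,-96,15],"twist": [0,0,0.02],"hand": 0.2},{"dp": [71,-96,15],"twist": [0,0,0.02],"hand": 0.2},{"dp": [71,-96,15],"twist": [0,0,0.02],"hand": 0.2}]}}

```text
clock: 25.52
tool_pos: [0.4481, 0.1263, 0.11]
eef_rot: [0.7, 0.714, -0.001, 0.0]
contact_force: [-0.1, -1.4, -1.1]
opening: 0.6
finger_force: 0.0
```

Run:
```python
from h import *
plan((449.5,126.5,43,91.3))
```

```text
at [448.1 126.3 110. ] 91.1 q [-0.26  0.77 -0.19  2.16  0.54  0.26 -0.9 ] F [-0.1 -1.4 -1.1] op 0.6 t 25.5
(449.5, 126.5, 43, 91.3) dp [0.0, 1.0, 67.0] tw -0.0 rows 2.0
```

Emit:
{"fn": "step_arm", "kwargs": {"motion": [{"dp": [0,1,35],"twist": [0,0,0],"hand": 0.2},{"dp": [0,1,60],"twist": [0,0,0],"hand": 0.2},{"dp": [0,1,67],"twist": [0,0,0],"hand": 0.2},{"dp": [0,1,67],"twist": [0,0,0],"hand": 0.2}]}}

```text
clock: 26.02
tool_pos: [0.4498, 0.1257, 0.0435]
eef_rot: [0.701, 0.713, -0.0, 0.0]
contact_force: [0.3, -0.2, 0.3]
opening: 0.598
finger_force: 0.0
```

Emit:
{"fn": "step_arm", "kwargs": {"motion": [{"dp": [0,0,0],"twist": [0,0,0],"hand": -1},{"dp": [0,0,0],"twist": [0,0,0],"hand": -1},{"dp": [0,0,0],"twist": [0,0,0],"hand": -1},{"dp": [0,0,0],"twist": [0,0,0],"hand": -1}], "force": 30}}

```text
clock: 26.52
tool_pos: [0.4497, 0.1266, 0.0444]
eef_rot: [0.7, 0.714, 0.001, 0.0]
contact_force: [-0.2, -0.6, 7.0]
opening: 0.358
finger_force: 30.0
```

Run:
```python
from h import *
plan((450,126.5,115,92),(550,80,130,94),(644,28,115,95.7))
```

```text
at [449.7 126.6  44.4] 91.1 q [-0.34  0.91 -0.05  2.17  0.6   0.07 -0.96] F [-0.2 -0.6  7. ] op 0.358 t 26.5
(450, 126.5, 115, 92) dp [-0.0, 0.0, -71.0] tw -0.02 rows 2.0
(550, 80, 130, 94) dp [-50.0, 98.0, -15.0] tw -0.03 rows 2.0
(644, 28, 115, 95.7) dp [-59.0, 91.0, 15.0] tw -0.03 rows 2.0
```

Emit:
{"fn": "step_arm", "kwargs": {"motion": [{"dp": [0,0,-36],"twist": [0,0,0],"hand": -1},{"dp": [0,0,-71],"twist": [0,0,-0.02],"hand": -1},{"dp": [0,0,-71],"twist": [0,0,-0.02],"hand": -1}]}}

```text
clock: 26.9
tool_pos: [0.4503, 0.1269, 0.1165]
eef_rot: [0.693, 0.721, 0.002, 0.001]
contact_force: [-0.0, 0.4, -1.4]
opening: 0.361
finger_force: 30.0
```

Emit:
{"fn": "step_arm", "kwargs": {"motion": [{"dp": [-17,33,-5],"twist": [0,0,-0.01],"hand": -1},{"dp": [-34,66,-10],"twist": [0,0,-0.02],"hand": -1},{"dp": [-50,98,-15],"twist": [0,0,-0.03],"hand": -1}]}}

```text
clock: 27.28
tool_pos: [0.5494, 0.0796, 0.1284]
eef_rot: [0.682, 0.731, -0.001, -0.001]
contact_force: [0.6, 0.3, -1.9]
opening: 0.363
finger_force: 30.0
```

Emit:
{"fn": "step_arm", "kwargs": {"motion": [{"dp": [-20,30,5],"twist": [0,0,-0.01],"hand": -1},{"dp": [-40,60,10],"twist": [0,0,-0.02],"hand": -1},{"dp": [-59,91,15],"twist": [0,0,-0.03],"hand": -1},{"dp": [-59,91,15],"twist": [0,0,-0.03],"hand": -1}]}}

```text
clock: 27.78
tool_pos: [0.645, 0.0249, 0.1121]
eef_rot: [0.673, 0.74, -0.001, 0.0]
contact_force: [-0.5, 0.6, -2.2]
opening: 0.363
finger_force: 30.0
```

Run:
```python
from h import *
snap('scene','scene6.png')
plan((643.7,28.5,51,95.7))
```

```text
at [643.3  26.8 112.4] 95.6 q [ 0.12  0.93 -0.43  1.6   0.53  0.73 -0.47] F [-0.5  0.4 -1.5] op 0.36 t 27.8
(643.7, 28.5, 51, 95.7) dp [2.0, 1.0, 61.0] tw -0.0 rows 1.0
```

View pics/scene6.png

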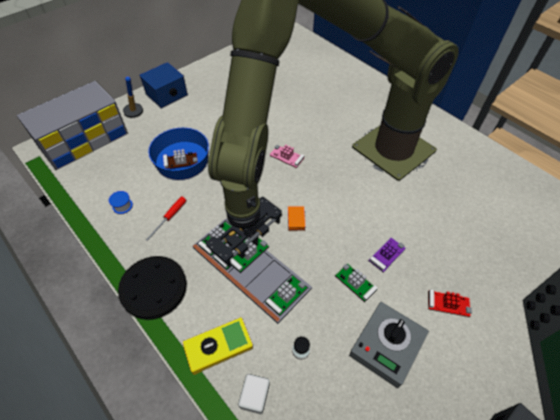

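The scene shows the held board over the middle lane around (250,240), the brown board in the tub at (180,157), one green left on the bench at (355,282).

Emit:
{"fn": "step_arm", "kwargs": {"motion": [{"dp": [2,1,30],"twist": [0,0,0],"hand": -1},{"dp": [2,1,45],"twist": [0,0,0],"hand": -1},{"dp": [2,1,58],"twist": [0,0,0],"hand": -1},{"dp": [2,1,62],"twist": [0,0,0],"hand": -1},{"dp": [2,1,62],"twist": [0,0,0],"hand": -1}]}}

```text
clock: 28.45
tool_pos: [0.6448, 0.03, 0.0529]
eef_rot: [0.671, 0.741, 0.0, 0.0]
contact_force: [-0.5, 0.4, -1.4]
opening: 0.36
finger_force: 30.0
```

Run:
```python
from h import *
plan((643.7,28.5,50,95.7))
```

```text
at [644.8  30.   52.9] 95.7 q [ 0.09  1.01 -0.39  1.61  0.58  0.63 -0.51] F [-0.5  0.4 -1.4] op 0.36 t 28.4
(643.7, 28.5, 50, 95.7) dp [-1.0, -1.0, 3.0] tw -0.0 rows 1.0
```

Emit:
{"fn": "step_arm", "kwargs": {"motion": [{"dp": [-1,-1,3],"twist": [0,0,0],"hand": -1},{"dp": [-1,-1,3],"twist": [0,0,0],"hand": 0.2},{"dp": [-1,-1,3],"twist": [0,0,0],"hand": 0.2},{"dp": [-1,-1,3],"twist": [0,0,0],"hand": 0.2},{"dp": [-1,-1,3],"twist": [0,0,0],"hand": 0.2}]}}

```text
clock: 29.08
tool_pos: [0.644, 0.0289, 0.0499]
eef_rot: [0.671, 0.741, 0.0, 0.0]
contact_force: [-0.5, 0.1, -0.4]
opening: 0.598
finger_force: 0.0
```

Emit:
{"fn": "step_arm", "kwargs": {"motion": [{"dp": [0,0,-30],"twist": [0,0,0],"hand": 0.2},{"dp": [0,0,-80],"twist": [0,0,0],"hand": 0.2},{"dp": [0,0,-80],"twist": [0,0,0],"hand": 0.2}]}}

```text
clock: 29.45
tool_pos: [0.6466, 0.0297, 0.1337]
eef_rot: [0.671, 0.741, 0.003, 0.002]
contact_force: [0.7, 0.3, -0.0]
opening: 0.595
finger_force: 0.0
```

Run:
```python
from h import *
plan((560,140,130,135),(466,248,115,183))
look('7')
```

```text
at [646.6  29.7 133.7] 95.7 q [ 0.12  0.9  -0.45  1.59  0.52  0.76 -0.46] F [ 0.7  0.3 -0. ] op 0.595 t 29.4
(560, 140, 130, 135) dp [118.0, -75.0, 4.0] tw -0.69 rows 4.0
(466, 248, 115, 183) dp [143.0, 10.0, 15.0] tw -0.83 rows 5.0
top green 232 172 [624.7 153.4] [43. 32.] 6.8 sinkz 0.041 conn [677. 156.] 46 yaw 3.1 d 52
top green 203 222 [467. 247.] [32. 33.] 0.6 sinkz 0.037 conn [466. 295.] 44 yaw 91.6 d 48
scene green 248 261 [652.7  17.1] [86. 65.] 2.2 sinkz 0.041 conn [691.  26.] 89 yaw 12.8 d 39
scene green 353 282 [464.2 250.2] [34. 33.] 1.2 sinkz 0.038 conn [463. 296.] 67 yaw 91.1 d 45
scene green 288 295 [645.1 159.6] [67. 35.] 5.2 sinkz 0.042 conn [677. 161.] 36 yaw 2.2 d 32
```

Emit:
{"fn": "step_arm", "kwargs": {"motion": [{"dp": [30,-19,1],"twist": [0,0,-0.17],"hand": 0.2},{"dp": [60,-38,2],"twist": [0,0,-0.34],"hand": 0.2},{"dp": [90,-57,3],"twist": [0,0,-0.52],"hand": 0.2},{"dp": [118,-75,4],"twist": [0,0,-0.69],"hand": 0.2}]}}

```text
clock: 30.05
tool_pos: [0.5557, 0.1394, 0.1241]
eef_rot: [0.378, 0.926, -0.001, -0.001]
contact_force: [0.1, 1.5, 0.4]
opening: 0.597
finger_force: 0.0
```

Emit:
{"fn": "step_arm", "kwargs": {"motion": [{"dp": [29,2,3],"twist": [0,0,-0.16],"hand": 0.2},{"dp": [58,4,6],"twist": [0,0,-0.32],"hand": 0.2},{"dp": [87,6,9],"twist": [0,0,-0.48],"hand": 0.2},{"dp": [115,8,12],"twist": [0,0,-0.64],"hand": 0.2},{"dp": [143,10,15],"twist": [0,0,-0.81],"hand": 0.2}]}}

```text
clock: 30.68
tool_pos: [0.4616, 0.2467, 0.1092]
eef_rot: [-0.017, 1.0, -0.001, -0.001]
contact_force: [0.9, -0.5, -0.4]
opening: 0.601
finger_force: 0.0
```

Run:
```python
from h import *
plan((466,248.5,70,181.5))
```

```text
at [461.6 246.7 109.2] -178.1 q [-0.17  0.89 -0.7   1.97  0.96  0.65  0.1 ] F [ 0.9 -0.5 -0.4] op 0.601 t 30.7
(466, 248.5, 70, 181.5) dp [-4.0, 2.0, 39.0] tw 0.01 rows 1.0
```

Emit:
{"fn": "step_arm", "kwargs": {"motion": [{"dp": [-4,2,30],"twist": [0,0,0.01],"hand": 0.2},{"dp": [-4,2,39],"twist": [0,0,0.01],"hand": 0.2},{"dp": [-4,2,39],"twist": [0,0,0.01],"hand": 0.2}]}}

```text
clock: 31.05
tool_pos: [0.4664, 0.2479, 0.0707]
eef_rot: [-0.009, 1.0, -0.001, -0.001]
contact_force: [-0.3, -0.2, 0.2]
opening: 0.601
finger_force: 0.0
```

Run:
```python
from h import *
plan((466,248.5,43,181.5))
```

```text
at [466.4 247.9  70.7] -179.0 q [-0.21  0.95 -0.63  1.97  1.04  0.59  0.02] F [-0.3 -0.2  0.2] op 0.601 t 31.1
(466, 248.5, 43, 181.5) dp [0.0, 1.0, 28.0] tw -0.01 rows 1.0
```

Emit:
{"fn": "step_arm", "kwargs": {"motion": [{"dp": [0,1,20],"twist": [0,0,-0.01],"hand": 0.2},{"dp": [0,1,28],"twist": [0,0,-0.01],"hand": 0.2},{"dp": [0,1,28],"twist": [0,0,-0.01],"hand": 0.2}]}}

```text
clock: 31.42
tool_pos: [0.467, 0.2495, 0.0437]
eef_rot: [-0.014, 1.0, -0.0, -0.0]
contact_force: [-0.4, 0.6, -0.1]
opening: 0.598
finger_force: 0.0
```

Emit:
{"fn": "step_arm", "kwargs": {"motion": [{"dp": [0,0,0],"twist": [0,0,0],"hand": -1},{"dp": [0,0,0],"twist": [0,0,0],"hand": -1},{"dp": [0,0,0],"twist": [0,0,0],"hand": -1},{"dp": [0,0,0],"twist": [0,0,0],"hand": -1}], "force": 30}}

```text
clock: 31.92
tool_pos: [0.4673, 0.2497, 0.0442]
eef_rot: [-0.014, 1.0, -0.0, 0.0]
contact_force: [0.1, -1.9, 5.1]
opening: 0.358
finger_force: 30.0
```

Run:
```python
from h import *
plan((466,248.5,115,181.5),(550,160,135,140),(637,92,115,95.7))
```

```text
at [467.3 249.7  44.2] -178.4 q [-0.23  0.99 -0.59  1.97  1.11  0.55 -0.03] F [ 0.1 -1.9  5.1] op 0.358 t 31.9
(466, 248.5, 115, 181.5) dp [1.0, -1.0, -71.0] tw 0.0 rows 2.0
(550, 160, 135, 140) dp [-81.0, -91.0, -20.0] tw 0.73 rows 4.0
(637, 92, 115, 95.7) dp [-110.0, 4.0, 20.0] tw 0.77 rows 5.0
```

Emit:
{"fn": "step_arm", "kwargs": {"motion": [{"dp": [1,-1,-36],"twist": [0,0,0],"hand": -1},{"dp": [1,-1,-71],"twist": [0,0,0],"hand": -1},{"dp": [1,-1,-71],"twist": [0,0,0],"hand": -1}]}}

```text
clock: 32.3
tool_pos: [0.467, 0.2499, 0.1164]
eef_rot: [-0.014, 1.0, 0.001, 0.002]
contact_force: [0.8, 0.6, -1.2]
opening: 0.358
finger_force: 30.0
```

Emit:
{"fn": "step_arm", "kwargs": {"motion": [{"dp": [-20,-23,-5],"twist": [0,0,0.18],"hand": -1},{"dp": [-40,-46,-10],"twist": [0,0,0.36],"hand": -1},{"dp": [-60,-69,-15],"twist": [0,0,0.54],"hand": -1},{"dp": [-81,-91,-20],"twist": [0,0,0.73],"hand": -1},{"dp": [-81,-91,-20],"twist": [0,0,0.73],"hand": -1}]}}

```text
clock: 32.92
tool_pos: [0.551, 0.1571, 0.1334]
eef_rot: [0.346, 0.938, -0.001, 0.001]
contact_force: [-0.2, 0.2, -2.0]
opening: 0.361
finger_force: 30.0
```

Emit:
{"fn": "step_arm", "kwargs": {"motion": [{"dp": [-22,1,4],"twist": [0,0,0.16],"hand": -1},{"dp": [-44,2,8],"twist": [0,0,0.32],"hand": -1},{"dp": [-66,3,12],"twist": [0,0,0.48],"hand": -1},{"dp": [-88,4,16],"twist": [0,0,0.64],"hand": -1},{"dp": [-110,4,20],"twist": [0,0,0.77],"hand": -1}]}}

```text
clock: 33.55
tool_pos: [0.6351, 0.0931, 0.1131]
eef_rot: [0.671, 0.741, -0.001, -0.001]
contact_force: [-0.9, -0.6, -2.0]
opening: 0.358
finger_force: 30.0
```

Run:
```python
from h import *
r.snapshot('top')
plan((637.3,91.5,52,95.7))
```

```text
at [637.6  89.8 112.6] 95.2 q [ 0.01  0.93 -0.41  1.61  0.51  0.72 -0.56] F [ 2.1 -1.2 -2.1] op 0.36 t 33.6
(637.3, 91.5, 52, 95.7) dp [2.0, -0.0, 61.0] tw -0.01 rows 1.0
```

Emit:
{"fn": "step_arm", "kwargs": {"motion": [{"dp": [2,0,30],"twist": [0,0,-0.01],"hand": -1},{"dp": [2,0,45],"twist": [0,0,-0.01],"hand": -1},{"dp": [2,0,57],"twist": [0,0,-0.01],"hand": -1},{"dp": [2,0,60],"twist": [0,0,-0.01],"hand": -1},{"dp": [2,0,60],"twist": [0,0,-0.01],"hand": -1}]}}

```text
clock: 34.22
tool_pos: [0.6349, 0.0938, 0.0553]
eef_rot: [0.667, 0.745, -0.001, -0.0]
contact_force: [-3.2, -1.0, 5.1]
opening: 0.359
finger_force: 30.0
```

Run:
```python
from h import *
plan((637.3,91.5,50,95.7))
```

```text
at [634.9  93.8  55.3] 96.3 q [-0.02  1.01 -0.37  1.62  0.56  0.62 -0.59] F [-3.2 -1.   5.1] op 0.359 t 34.2
(637.3, 91.5, 50, 95.7) dp [-3.0, 2.0, 5.0] tw 0.01 rows 1.0
```

Emit:
{"fn": "step_arm", "kwargs": {"motion": [{"dp": [-1,1,-4],"twist": [0,0,0.01],"hand": -1},{"dp": [-2,2,-4],"twist": [0,0,0.01],"hand": -1},{"dp": [-2,2,-4],"twist": [0,0,0.01],"hand": -1}]}}

```text
clock: 34.6
tool_pos: [0.6385, 0.0923, 0.0587]
eef_rot: [0.671, 0.741, 0.0, 0.0]
contact_force: [0.6, -0.0, -1.3]
opening: 0.357
finger_force: 30.0
```

Run:
```python
from h import *
plan((637.3,91.5,50,95.7))
look('8')
```

```text
at [638.5  92.3  58.7] 95.7 q [-0.02  1.   -0.38  1.62  0.55  0.63 -0.59] F [ 0.6 -0.  -1.3] op 0.357 t 34.6
(637.3, 91.5, 50, 95.7) dp [-1.0, -1.0, 9.0] tw -0.0 rows 1.0
top green 307 153 [677.  -80.5] [72. 64.] 89.2 sinkz 0.041 conn [ 704. -103.] 31 yaw -39.5 d 35
top green 230 173 [624.9 137. ] [76. 41.] 73.9 sinkz 0.042 conn [674. 166.] 11 yaw 30.7 d 57
scene green 228 246 [659.4 -63.8] [89. 97.] 8.1 sinkz 0.042 conn [698. -59.] 109 yaw 6.6 d 39
scene green 280 290 [641.2 130.5] [89. 90.] 6.4 sinkz 0.04 conn [674. 160.] 80 yaw 41.4 d 44
```

Emit:
{"fn": "step_arm", "kwargs": {"motion": [{"dp": [-1,-1,4],"twist": [0,0,0],"hand": -1},{"dp": [-1,-1,7],"twist": [0,0,0],"hand": -1},{"dp": [-1,-1,9],"twist": [0,0,0],"hand": -1},{"dp": [-1,-1,9],"twist": [0,0,0],"hand": -1}]}}

```text
clock: 35.2
tool_pos: [0.637, 0.0912, 0.05]
eef_rot: [0.671, 0.741, -0.0, -0.0]
contact_force: [-0.8, -0.9, 3.2]
opening: 0.36
finger_force: 30.0
```

Run:
```python
from h import *
plan((637.3,91.5,50,95.7))
```

```text
at [637.   91.2  50. ] 95.7 q [-0.02  1.01 -0.37  1.62  0.56  0.61 -0.59] F [-0.8 -0.9  3.2] op 0.36 t 35.2
(637.3, 91.5, 50, 95.7) dp [0.0, 0.0, 0.0] tw -0.0 rows 0.0
```

Seated at floor height. Release, rise and inspect the tray from a clear position.

Emit:
{"fn": "step_arm", "kwargs": {"motion": [{"dp": [0,0,0],"twist": [0,0,0],"hand": 0.2},{"dp": [0,0,0],"twist": [0,0,0],"hand": 0.2},{"dp": [0,0,0],"twist": [0,0,0],"hand": 0.2},{"dp": [0,0,0],"twist": [0,0,0],"hand": 0.2}]}}

```text
clock: 35.7
tool_pos: [0.6373, 0.0913, 0.0497]
eef_rot: [0.671, 0.741, 0.0, 0.0]
contact_force: [0.4, -0.3, -0.2]
opening: 0.599
finger_force: 0.0
```

Emit:
{"fn": "step_arm", "kwargs": {"motion": [{"dp": [0,0,-30],"twist": [0,0,0],"hand": 0.2},{"dp": [0,0,-80],"twist": [0,0,0],"hand": 0.2},{"dp": [0,0,-80],"twist": [0,0,0],"hand": 0.2}]}}

```text
clock: 36.08
tool_pos: [0.6399, 0.0923, 0.1337]
eef_rot: [0.671, 0.741, 0.003, 0.002]
contact_force: [0.7, 0.4, 1.1]
opening: 0.601
finger_force: 0.0
```

Run:
```python
from h import *
plan((500,200,200,140),(517,408,180,188))
```

```text
at [639.9  92.3 133.7] 95.7 q [ 0.01  0.9  -0.43  1.6   0.5   0.75 -0.55] F [0.7 0.4 1.1] op 0.601 t 36.1
(500, 200, 200, 140) dp [121.0, -129.0, -66.0] tw -0.77 rows 5.0
(517, 408, 180, 188) dp [121.0, 170.0, 20.0] tw -0.84 rows 5.0
```

Emit:
{"fn": "step_arm", "kwargs": {"motion": [{"dp": [24,-26,-13],"twist": [0,0,-0.16],"hand": 0.2},{"dp": [48,-52,-26],"twist": [0,0,-0.32],"hand": 0.2},{"dp": [72,-78,-39],"twist": [0,0,-0.48],"hand": 0.2},{"dp": [96,-104,-52],"twist": [0,0,-0.64],"hand": 0.2},{"dp": [121,-129,-66],"twist": [0,0,-0.77],"hand": 0.2}]}}

```text
clock: 36.7
tool_pos: [0.4955, 0.1991, 0.1952]
eef_rot: [0.342, 0.94, -0.001, -0.001]
contact_force: [0.6, 0.3, -0.3]
opening: 0.598
finger_force: 0.0
```

Emit:
{"fn": "step_arm", "kwargs": {"motion": [{"dp": [24,34,4],"twist": [0,0,-0.17],"hand": 0.2},{"dp": [48,68,8],"twist": [0,0,-0.34],"hand": 0.2},{"dp": [72,102,12],"twist": [0,0,-0.51],"hand": 0.2},{"dp": [96,136,16],"twist": [0,0,-0.68],"hand": 0.2},{"dp": [121,170,20],"twist": [0,0,-0.84],"hand": 0.2}]}}

```text
clock: 37.33
tool_pos: [0.5142, 0.4075, 0.1743]
eef_rot: [-0.072, 0.997, -0.001, -0.001]
contact_force: [1.0, -0.0, 0.7]
opening: 0.597
finger_force: 0.0
```

```bash
cat > chk.py <<'E'
from h import *
import sys
tag=sys.argv[1]
O=np.array([643.7,28.5]);a=np.radians(5.73)
for n in('top','scene'):
    s=snap(n,f'{n}{tag}.png');X=cloud(s)
    d=X[...,:2]*1000-O
    lx=d[...,0]*np.cos(a)+d[...,1]*np.sin(a);ly=-d[...,0]*np.sin(a)+d[...,1]*np.cos(a)
    hsv=cv2.cvtColor(s['pixels'],cv2.COLOR_RGB2HSV).astype(int)
    for c in(-128,-64,0,64,128):
        b=(abs(lx)<30)&(abs(ly-c)<24)&(X[...,2]>.034)&(X[...,2]<.056)
        w=(abs(lx)<56)&(abs(ly-c)<30)&(abs(lx)>30)&(hsv[...,1]<60)&(hsv[...,2]>150)
        if not b.any(): print(n,c,'none');continue
        rc=cv2.minAreaRect(np.c_[lx[b],ly[b]].astype(np.float32))
        print(n,c,'sink',np.round(rc[0],1),np.round(rc[1]),round(rc[2]),'z',np.round(np.percentile(X[b][:,2],[10,50,90]),3),'conn',w.sum(),np.round([np.median(lx[w]),np.median(ly[w])],1) if w.any() else '')
E
python3 chk.py 9
python3 - <<'E'
from h import *
plan((519.5,408,140,194.5))
E
python3 -c "
import cv2
a=cv2.imread('pics/scene9.png')
cv2.imwrite('pics/crop9.png',cv2.resize(a[200:340,180:340],(680,595),interpolation=2))"
```

```text
top -128 sink [   1.8 -129.3] [33. 33.] 1 z [0.038 0.042 0.046] conn 41 [  48.6 -126.5]
top -64 sink [  0.  -65.5] [33. 32.] 1 z [0.038 0.044 0.047] conn 38 [ 47.6 -63.4]
top 0 sink [ 0.8 -1. ] [32. 32.] 1 z [0.039 0.043 0.046] conn 38 [47.8  0.4]
top 64 sink [-0.6 63.4] [33. 32.] 0 z [0.038 0.043 0.046] conn 41 [47.4 64.3]
top 128 sink [ -1.6 126.2] [33. 33.] 90 z [0.038 0.043 0.047] conn 42 [ 46.4 127.9]
scene -128 sink [  -0.9 -124.8] [33. 34.] 0 z [0.037 0.043 0.046] conn 62 [  45.9 -126.3]
scene -64 sink [ -0.8 -62.1] [33. 35.] 0 z [0.037 0.043 0.046] conn 65 [ 45.3 -64.1]
scene 0 sink [-0.7  2. ] [34. 33.] 89 z [0.036 0.043 0.046] conn 67 [45.1  0.4]
scene 64 sink [-2.3 66.9] [33. 34.] 90 z [0.036 0.043 0.047] conn 74 [44.5 65.1]
scene 128 sink [ -3.  129.4] [33. 34.] 89 z [0.036 0.044 0.046] conn 79 [ 42.9 128.3]
at [511.9 411.9 174.3] -171.7 q [-0.34  0.95 -0.84  1.52  0.78  1.03  0.34] F [-0.8  0.3 -0.5] op 0.6 t 37.4
(519.5, 408, 140, 194.5) dp [-7.0, -5.0, 34.0] tw -0.11 rows 1.0
```

View pics/crop9.png

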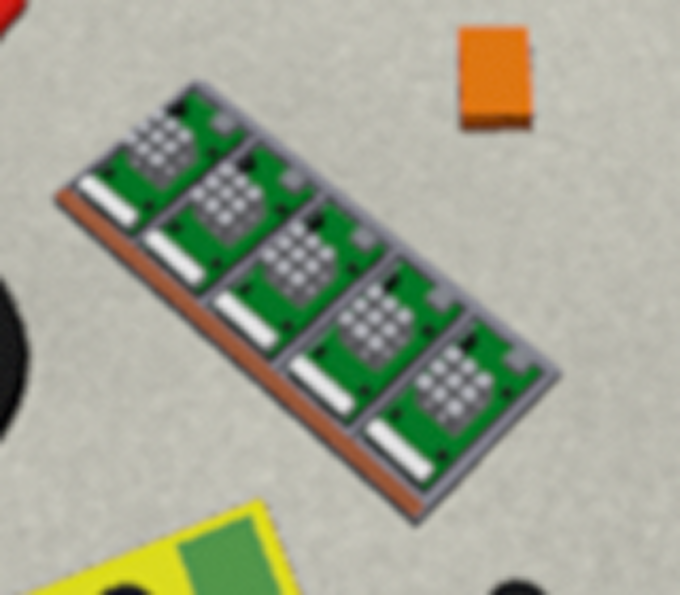

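All five boards sit flat, one to a lane, with the white bars (crop 108,200 … 398,450) along the copper strip. Next is the dial.

Emit:
{"fn": "step_arm", "kwargs": {"motion": [{"dp": [-7,-5,34],"twist": [0,0,-0.11],"hand": 0.2},{"dp": [-7,-5,34],"twist": [0,0,-0.11],"hand": 0.2},{"dp": [-7,-5,34],"twist": [0,0,-0.11],"hand": 0.2}]}}

```text
clock: 37.8
tool_pos: [0.5218, 0.4026, 0.1421]
eef_rot: [-0.123, 0.992, 0.0, -0.0]
contact_force: [-1.0, 0.2, 1.0]
opening: 0.6
finger_force: 0.0
```

Run:
```python
from h import *
plan((519.5,408,89,194.5))
```

```text
at [521.8 402.6 142.1] -165.9 q [-0.32  1.   -0.83  1.53  0.84  1.    0.42] F [-1.   0.2  1. ] op 0.6 t 37.8
(519.5, 408, 89, 194.5) dp [1.0, 6.0, 53.0] tw -0.01 rows 1.0
```

Emit:
{"fn": "step_arm", "kwargs": {"motion": [{"dp": [1,5,30],"twist": [0,0,0],"hand": 0.2},{"dp": [1,5,50],"twist": [0,0,0],"hand": 0.2},{"dp": [1,5,53],"twist": [0,0,0],"hand": 0.2},{"dp": [1,5,53],"twist": [0,0,0],"hand": 0.2}]}}

```text
clock: 38.3
tool_pos: [0.5199, 0.4077, 0.0893]
eef_rot: [-0.124, 0.992, 0.0, 0.0]
contact_force: [-0.1, 0.6, 0.3]
opening: 0.602
finger_force: 0.0
```

Emit:
{"fn": "step_arm", "kwargs": {"motion": [{"dp": [0,0,0],"twist": [0,0,0],"hand": -1},{"dp": [0,0,0],"twist": [0,0,0],"hand": -1},{"dp": [0,0,0],"twist": [0,0,0],"hand": -1},{"dp": [0,0,0],"twist": [0,0,0],"hand": -1},{"dp": [0,0,0],"twist": [0,0,0],"hand": -1}], "force": 12}}

```text
clock: 38.92
tool_pos: [0.5196, 0.4084, 0.0889]
eef_rot: [-0.124, 0.992, 0.001, 0.0]
contact_force: [0.5, 1.4, -0.9]
opening: 0.162
finger_force: 12.0
```

Emit:
{"fn": "step_arm", "kwargs": {"motion": [{"dp": [0,0,0],"twist": [0,0,0.1],"hand": -1},{"dp": [0,0,0],"twist": [0,0,0.2],"hand": -1},{"dp": [0,0,0],"twist": [0,0,0.3],"hand": -1},{"dp": [0,0,0],"twist": [0,0,0.4],"hand": -1}]}}

```text
clock: 39.42
tool_pos: [0.5195, 0.4084, 0.0889]
eef_rot: [0.077, 0.997, 0.001, -0.0]
contact_force: [1.0, 1.8, -0.3]
opening: 0.158
finger_force: 12.0
```

Run:
```python
from h import *
plan();print(r.get_state()['moment'])
```

```text
at [519.5 408.4  88.9] 171.2 q [-0.38  1.04 -0.71  1.55  0.83  0.87  0.02] F [ 1.   1.8 -0.3] op 0.158 t 39.4
[ 0.41480833 -0.18632086  0.03283249]
```

Turning well. Continue about 1.3 rad, then creep to the stop.

Emit:
{"fn": "step_arm", "kwargs": {"motion": [{"dp": [0,0,0],"twist": [0,0,0.1],"hand": -1},{"dp": [0,0,0],"twist": [0,0,0.2],"hand": -1},{"dp": [0,0,0],"twist": [0,0,0.3],"hand": -1},{"dp": [0,0,0],"twist": [0,0,0.4],"hand": -1},{"dp": [0,0,0],"twist": [0,0,0.5],"hand": -1}]}}

```text
clock: 40.05
tool_pos: [0.5195, 0.4083, 0.0889]
eef_rot: [0.321, 0.947, 0.001, -0.0]
contact_force: [0.5, 2.1, -0.1]
opening: 0.15
finger_force: 12.0
```

Emit:
{"fn": "step_arm", "kwargs": {"motion": [{"dp": [0,0,0],"twist": [0,0,0.1],"hand": -1},{"dp": [0,0,0],"twist": [0,0,0.2],"hand": -1},{"dp": [0,0,0],"twist": [0,0,0.3],"hand": -1},{"dp": [0,0,0],"twist": [0,0,0.4],"hand": -1},{"dp": [0,0,0],"twist": [0,0,0.5],"hand": -1}]}}

```text
clock: 40.67
tool_pos: [0.5195, 0.4083, 0.0889]
eef_rot: [0.546, 0.838, 0.001, -0.0]
contact_force: [0.1, 1.3, 0.1]
opening: 0.16
finger_force: 12.0
```

Emit:
{"fn": "step_arm", "kwargs": {"motion": [{"dp": [0,0,0],"twist": [0,0,0.1],"hand": -1},{"dp": [0,0,0],"twist": [0,0,0.2],"hand": -1},{"dp": [0,0,0],"twist": [0,0,0.3],"hand": -1},{"dp": [0,0,0],"twist": [0,0,0.4],"hand": -1}]}}

```text
clock: 41.18
tool_pos: [0.5194, 0.4083, 0.0889]
eef_rot: [0.701, 0.713, 0.0, -0.0]
contact_force: [0.5, 1.4, 0.6]
opening: 0.157
finger_force: 12.0
```

Run:
```python
from h import *
plan();print(r.get_state()['moment'])
```

```text
at [519.4 408.3  88.9] 91.0 q [-0.54  0.97 -0.37  1.56  0.48  0.7  -1.12] F [0.5 1.4 0.6] op 0.157 t 41.2
[ 0.22729063 -0.02173082 -0.00701144]
```

Emit:
{"fn": "step_arm", "kwargs": {"motion": [{"dp": [0,0,0],"twist": [0,0,0.08],"hand": -1},{"dp": [0,0,0],"twist": [0,0,0.16],"hand": -1},{"dp": [0,0,0],"twist": [0,0,0.24],"hand": -1},{"dp": [0,0,0],"twist": [0,0,0.3],"hand": -1},{"dp": [0,0,0],"twist": [0,0,0.3],"hand": -1}]}}

```text
clock: 41.8
tool_pos: [0.5194, 0.4079, 0.0889]
eef_rot: [0.799, 0.602, -0.0, -0.0]
contact_force: [0.1, 0.2, 1.3]
opening: 0.169
finger_force: 12.0
```

Run:
```python
from h import *
plan();print(r.get_state()['moment'])
```

```text
at [519.4 407.9  88.9] 74.0 q [-0.58  0.96 -0.3   1.56  0.39  0.68 -1.34] F [0.1 0.2 1.3] op 0.169 t 41.8
[0.02430841 0.07542159 0.32429559]
```

Moment rises to 0.32 N m and the pads are prised open: end stop reached. Release, rise, back off, and check.

Emit:
{"fn": "step_arm", "kwargs": {"motion": [{"dp": [0,0,0],"twist": [0,0,0],"hand": 0.2},{"dp": [0,0,0],"twist": [0,0,0],"hand": 0.2},{"dp": [0,0,0],"twist": [0,0,0],"hand": 0.2},{"dp": [0,0,0],"twist": [0,0,0],"hand": 0.2},{"dp": [0,0,-60],"twist": [0,0,0],"hand": 0.2}]}}

```text
clock: 42.42
tool_pos: [0.5173, 0.4049, 0.1446]
eef_rot: [0.799, 0.601, -0.005, 0.001]
contact_force: [1.0, -0.3, 1.0]
opening: 0.604
finger_force: 0.0
```

Emit:
{"fn": "step_arm", "kwargs": {"motion": [{"dp": [-30,-30,-60],"twist": [0,0,0],"hand": 0.2},{"dp": [-60,-60,-100],"twist": [0,0,0],"hand": 0.2},{"dp": [-60,-60,-100],"twist": [0,0,0],"hand": 0.2}]}}

```text
clock: 42.8
tool_pos: [0.4441, 0.3667, 0.252]
eef_rot: [0.799, 0.602, 0.002, -0.0]
contact_force: [-0.7, 1.0, -0.4]
opening: 0.601
finger_force: 0.0
```

```bash
python3 - <<'E'
from h import *
bar('top');bar('scene');plan()
E
python3 chk.py 10
```

```text
bar 14 ((525.6657104492188, 404.2393798828125), (48.787052154541016, 10.977754592895508), 64.63597106933594)
bar 160 ((518.6279907226562, 409.58465576171875), (48.998199462890625, 14.14535140991211), 78.84440612792969)
at [445.7 366.5 249.4] 73.9 q [-0.55  0.65 -0.37  1.72  0.31  0.82 -1.34] F [-0.3 -1.6  0.8] op 0.601 t 42.9
top -128 sink [   1.  -129.1] [33. 32.] 1 z [0.038 0.043 0.047] conn 41 [  48.9 -127. ]
top -64 sink [  0.7 -65.5] [32. 32.] 0 z [0.037 0.042 0.047] conn 38 [ 48.4 -63.3]
top 0 sink [ 0.5 -1.1] [31. 32.] 89 z [0.039 0.043 0.047] conn 39 [47.8  0.6]
top 64 sink [-0.6 63.3] [33. 32.] 1 z [0.038 0.043 0.047] conn 41 [47.1 64.5]
top 128 sink [ -2.4 126. ] [32. 34.] 90 z [0.038 0.043 0.047] conn 43 [ 46.1 128.1]
scene -128 sink [  -0.4 -125.3] [34. 35.] 2 z [0.036 0.043 0.046] conn 57 [  46.3 -124.7]
scene -64 sink [ -1.9 -61.3] [34. 34.] 86 z [0.037 0.043 0.046] conn 59 [ 45.5 -65.8]
scene 0 sink [-0.6  2.4] [33. 34.] 88 z [0.037 0.043 0.046] conn 65 [45.8 -0.6]
scene 64 sink [-1.2 67.4] [33. 33.] 1 z [0.036 0.043 0.046] conn 69 [45.1 64.7]
scene 128 sink [ -2.9 129.9] [33. 33.] 89 z [0.036 0.043 0.046] conn 76 [ 43.3 128.7]
```

View pics/scene10.png

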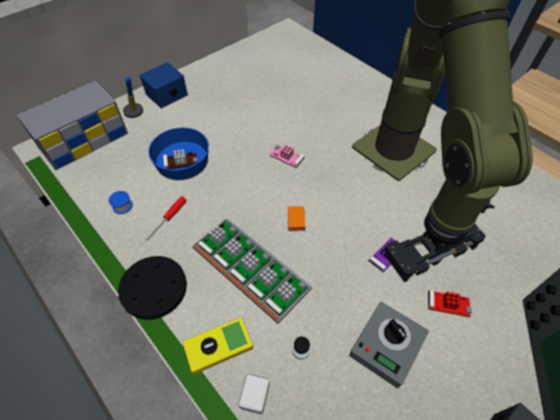

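The picture shows five boards aligned in the tray (252,265), the brown board in the tub (180,157) and the dial at (398,330). The dial bar is at 78.8°, which is 115° clockwise from off. Handing in.

```bash
python3 -c "
from plant import r
print(r.finish_job())"
```

```text
the job is handed in; nothing more can be done
None
```

The job is handed in: I turned the dial off first, put the brown board in the tub, laid all five green boards flat in their own lanes with connectors to the copper strip, then turned the dial fully clockwise to its stop; the green board already in the tray was not the wrong way round (its connector already faced the strip), so I left it untouched.

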